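# Fit the nested filter set to a dust-extractor pot and take the cover off alone

## Robot

A 6-joint arm with a two-finger parallel gripper is mounted at the origin on the work surface. World frame = base frame: x ahead of the robot, y to its left, z up, the work surface at z = 0. Lengths are in mm, angles in rad, forces in N, time in s.
With the tool pointing down it reaches from about 350 to 775 mm from the base axis. Payload 7.3 kg.
Tool frame: the origin (TCP) lies at the very end of the fingers, on their centre line; the grasp point (between the pads) lies 19 mm behind it; y points along the fingers, x is the direction in which the jaws open and shut, and the axes are right-handed (so a half turn about y gives the same grasp; the last joint's range is limited). The gripper opens to 92 mm and grips with 3 to 60 N. Pads are 19 mm wide; open, the fingers measure 130 mm over their backs; the gripper's body (75 mm by 190 mm) begins 47 mm behind the grasp point.
Start: joints at [0.958, 0.342, 1.524, -0, 1.275, -0.146], TCP at [236.258, 468.861, 191.841] pointing down, gripper open.
Joint ranges: [-2.53, 2.53], [-0.77, 2.02], [0.04, 2.7], [-1, 4.14], [0.28, 2.66], [-3.11, 3.11]. Speed limits (rad/s): [2.57, 2.57, 3.14, 3.14, 3.14, 3.14].

## Interface

Orientations are given as a 3x3 rotation matrix whose columns are the frame's x, y, z axes.
In Python, from bench import * gives the robot as it stands.
- The arm moves only by the tool send_rows, never from a script. Its argument "series" is a list that holds one entry, the list of rows, each a list of 5 numbers: the opening in per cent of the stroke, from 0 (shut) to 100 (fully open), then the shift along the tool's x, y, z in cm, then the turn about the tool's y in degrees. A call has 1 to 12 rows; each row is the pose to reach, as a shift and turn from the pose commanded when the call began, along the tool's axes at that moment; what a row does not reach only later rows make up. A row lasts 1/8 s, in which the tool goes at most 62.5 mm and 10.7 degrees, less where a joint would pass 70% of its speed; a pose out of reach is approached as far as the arm can. A call with a gripper value outside its range is refused whole. The fingers move at their own pace and stop on an object; the grip force is fixed at half the most. Time passes only in rows, so rows that repeat a pose let the fingers close. It gives the time, the measured TCP pose, the force and the opening at its end, in the units of the state.
- get_state(): the state, without advancing time (a new reading comes with each control period).
- snapshot(name): name is "scene" or "top" or "wrist"; returns the picture (400x640x3 uint8, red, green, blue); there is no depth.
- camera_info(name): a dict with "fx", "fy", "cx", "cy" (pixels), "k1" (the pictures are not rectified: a ray, as slopes to the right and down, at radius r is drawn at 1 + k1 r^2 times it, then the intrinsics apply), "R" (3x3) and "t" (3): a world point X has camera coordinates R X + t. Camera axes: x right, y down, z forward; pixel columns grow to the right and rows downward; lengths in mm; the calibration is good to about 2 mm. A picture is of the moment at which its call begins: read the wrist's pose just before it. camera_info takes no time and is no camera call; for the wrist camera it gives the pose at the moment of the call.
- finish_job(): hands the job in, once; it reports no verdict.
The state is a dict: "clock": time; "joint_positions": joint angles; "dq": joint speeds; "tau": joint torques, N m; "tool_pos": TCP position; "eef_rot": TCP orientation; "force": force on the tool from outside, world axes, zero at the start; "moment": the same for the moment, N m; "width": finger opening in mm.
Only numpy, scipy, OpenCV 4.12 (cv2) and the standard library are available. Lean on these libraries where they do the work, as an engineer would, in place of code of your own. Each camera call takes 0.05 s, during which the arm holds its last target.

## Task

Get the dust pot ready for its filter-gasket check: first lift the yellow transit cap off the pot by its knob and seat it in the round recess of the black case insert. Then carry the filter plate with the cover still nested on it, by the brass stem, lower the pair together into the pot until the plate sits flat and centred on the rim, and let go of it. Finally take the grey cover by its collar and lift it straight up off the stem alone, leaving the filter plate seated, and finish still holding the cover level above the pot, all of it clear above the stem; set things down rather than drop them, and leave everything else on the bench where it is.

Things in the scene. Friction and masses are not known exactly. Their poses are not given: they have to be found in the camera images.
- dust_pot: Grey round dust pot, 134 mm outside diameter, bore 126 mm, rim 115 mm above the bench, bolted by a 160 x 160 x 8 mm steel plate to the bench (does not move). Its floor lies 101 mm below the rim. A black inlet stub sticks out 34 mm on its +x side, 55 mm up. Origin on the bench, on the pot's axis; z up.
- pot_rim (a point): Centre of the pot's mouth, in the plane of its rim (115 mm above the bench).
- transit_cap: Loose yellow cap in the pot's mouth, about 0.14 kg: flange 136 mm diameter, 7 mm thick, resting on the rim; under it a tapered centring boss 10 mm deep (116 mm diameter at the flange, 110 at its foot); on top a plain black round knob, 26 mm diameter, from 7 to 40 mm above the origin, to lift it by. Origin at the centre of the flange's underside; z up.
- case_insert: Black moulded carry-case insert, 220 x 165 x 32 mm, fixed to the bench. Its round recess, 124 mm diameter, 13 mm deep, lined in grey, lies over the origin; two pockets with small parts on the +x side. Extends from 82 mm behind the origin (-x) to 138 mm ahead, 82 mm either side. Origin on the bench under the recess's centre; z up.
- insert_recess (a point): Centre of the round recess's mouth, in the plane of the insert's top (32 mm above the bench). With the transit cap seated its boss is in the recess, its flange lies on the insert's top, and its origin is at this point.
- filter_plate: Inner lid, about 0.36 kg: blue flange 132 mm diameter, 8 mm thick; tapered centring boss under it, 10 mm deep (120 mm diameter at the flange, 114 at its foot); pleated filter cartridge, 92 mm diameter, down to 50 mm under the flange, on which it stands at the start. Origin at the centre of the flange's underside (50 mm above the bench at the start, on the pot's rim plane when seated); z up along the stem.
- cover: Outer lid, about 0.22 kg: loose grey cover, 144 mm diameter, resting on the filter plate; deck 5 mm thick, with a 6 mm skirt hanging around the plate's edge and a round collar in the middle to lift it by. While nested, its origin is 8 mm above the plate's. Origin at the centre of the deck's underside; z up.
- stem_top (a point): Centre of the top of the brass stem, plain, 18 mm diameter, fixed to the filter plate and passing up through the cover's collar: 75 mm above the plate's origin. While nested 28 mm of it stand above the collar. Lifting by the stem lifts plate and cover together.
- collar_top (a point): Centre of the top of the cover's round collar: 50 mm outside diameter, 24 mm bore (3 mm clear around the stem), 34 mm tall above the deck's top. This point is 39 mm above the cover's origin. Lifting by the collar lifts the cover alone.
- star_nut: Bystander: orange star hand nut, 37 mm wide, 24 mm tall, in a pocket of the insert. Leave alone.
- port_plug: Bystander: red port plug, 40 mm diameter, 33 mm tall, in a pocket of the insert. Leave alone.
- hose_adaptor: Bystander: grey stepped hose adaptor standing on the bench, 40 mm diameter, 44 mm tall. Leave alone.
- screwdriver: Bystander: short green screwdriver, 130 mm long, lying near the robot. Leave alone.
- wrench: Bystander: steel wrench, 180 mm long, lying at the back. Leave alone.
- spray_bottle: Bystander: white spray bottle with blue head, 68 mm diameter, 178 mm tall, at the back. Leave alone.
- disc_stack: Bystander: stack of brown sanding discs, 125 mm diameter, 27 mm tall, at the back. Leave alone.
Mind the look-alikes: they are no part of the job. What is meant by the transit_cap is not green, pink or red, and is the larger of those in its own colour.

How it is judged:
By the outcome, as a careful person would: the job done as asked, in the order asked, and still so for the second after the job is handed in, while the arm keeps its last pose, push and grip.
It also fails if it takes over 72 s, if anything falls off the work surface, if the arm or the gripper's body presses on something with over 40 N, if the wrist force passes 120 N, or if a joint passes its speed limit or range.

## Working session

There is one attempt and no reset: what is moved stays moved. The work goes in short steps, Python scripts to look and compute and a tool call to move; the robot and the scene stay as the last step left them, time stands still between calls to the robot, and variables do not carry over. Pictures are saved under pics/ and viewed, and the job is handed in when it is done.

Besides the shell and the picture viewer there is one more tool, called after ">>>" as a command line: name --argument value ..., lists and objects as JSON in quotes. send_rows: Moves the arm, as the interface text tells. Its arguments: {"type":"object","properties":{"series":{"type":"array"}},"required":["series"]}

```bash
mkdir -p pics
python3 - <<'E'
from bench import *
import cv2
s=get_state()
print({k:(v if k in('clock','tool_pos','eef_rot','force','width') else 0) for k,v in s.items()})
for n in ['scene','top','wrist']:
    c=camera_info(n);print(n,c)
    cv2.imwrite(f'pics/{n}0.png',cv2.cvtColor(snapshot(n),cv2.COLOR_RGB2BGR))
E
```

```text
{'clock': 0.0, 'joint_positions': 0, 'dq': 0, 'tau': 0, 'tool_pos': array([235.99264722, 468.45650232, 191.15121681]), 'eef_rot': array([[ 4.50046060e-01, -8.84460323e-04, -8.93004906e-01],
       [ 8.93004020e-01, -1.27610796e-03,  4.50046878e-01],
       [-1.53761927e-03, -9.99998795e-01,  2.15519265e-04]]), 'force': array([ 0.61288835, -0.09409095,  0.2141793 ]), 'moment': 0, 'width': 91.46807941904879}
scene {'fx': 474.40211158347245, 'fy': 474.40211158347245, 'cx': 328.9554360666441, 'cy': 203.7052352940409, 'k1': 0.02368980830602068, 'R': array([[-0.08997839,  0.99591363,  0.00774185],
       [ 0.57220224,  0.05805633, -0.81805505],
       [-0.81516163, -0.06917737, -0.57508782]]), 't': array([   4.39587525, -247.49100305, 1815.19150403])}
top {'fx': 443.92377278067625, 'fy': 443.92377278067625, 'cx': 305.6907867718204, 'cy': 199.80698168963832, 'k1': -0.0539527041382972, 'R': array([[-0.00195664, -0.99998205,  0.00566239],
       [-0.99841775,  0.00163531, -0.05620791],
       [ 0.05619764, -0.00576341, -0.99840303]]), 't': array([  45.07638509,  568.91625958, 1381.06046727])}
wrist {'fx': 311.166369524316, 'fy': 311.166369524316, 'cx': 318.8012269079402, 'cy': 201.84954147682518, 'k1': -0.028406759743515645, 'R': array([[ 0.44900881,  0.89352579, -0.00166164],
       [ 0.85539916, -0.42931073,  0.28980093],
       [ 0.25823124, -0.13154454, -0.9570855 ]]), 't': array([-524.10993077,  -36.96068117,  391.25562128])}
```

View pics/top0.png

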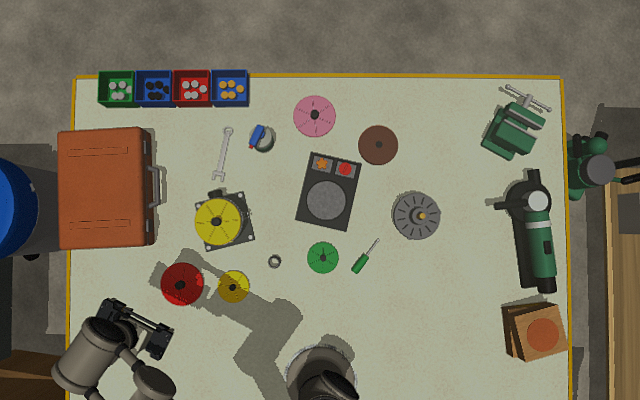

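View pics/scene0.png

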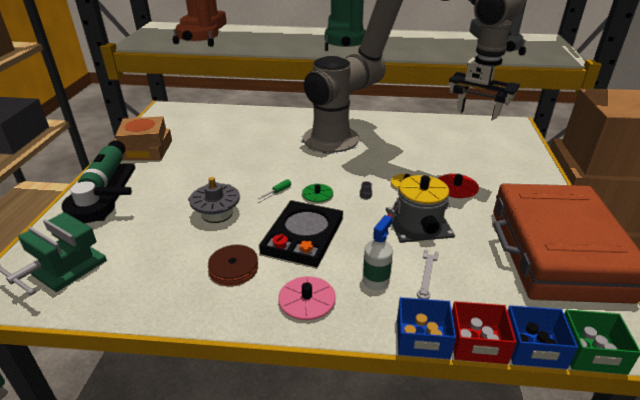

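View pics/wrist0.png

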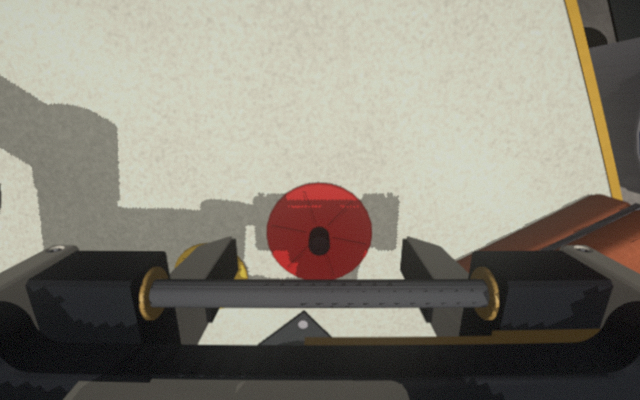

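```bash
cat > h.py <<'E'
import numpy as np, cv2
from bench import *
def K(c): return np.array([[c['fx'],0,c['cx']],[0,c['fy'],c['cy']],[0,0,1.]]), np.array([c['k1'],0,0,0.])
def cast(c,px,z):
    k,d=K(c)
    u=cv2.undistortPoints(np.array(px,float).reshape(-1,1,2),k,d).reshape(-1,2)
    R,t=np.array(c['R']),np.array(c['t'])
    r=np.c_[u,np.ones(len(u))]@R; o=-R.T@t
    return (o+r*((z-o[2])/r[:,2])[:,None])[:,:2]
def proj(c,X):
    R,t=np.array(c['R']),np.array(c['t']); k,d=K(c)
    return cv2.projectPoints(np.array(X,float).reshape(-1,1,3),cv2.Rodrigues(R)[0],t,k,d)[0].reshape(-1,2)
def circ(P):
    A=np.c_[2*P,np.ones(len(P))]; w=np.ones(len(P),bool)
    for _ in range(8):
        s=np.linalg.lstsq(A[w],(P[w]**2).sum(1),rcond=None)[0]
        r=np.sqrt(s[2]+s[0]**2+s[1]**2); e=abs(np.hypot(*(P-s[:2]).T)-r); w=e<max(2,2*np.median(e))
    return s[:2],r,w.mean()
def big(m):
    cs,_=cv2.findContours(m.astype(np.uint8),cv2.RETR_EXTERNAL,cv2.CHAIN_APPROX_NONE)
    return max(cs,key=cv2.contourArea)[:,0,:]
def snap(n,f=None):
    c=camera_info(n); im=snapshot(n)
    if f: cv2.imwrite('pics/'+f,cv2.cvtColor(im,cv2.COLOR_RGB2BGR))
    return c,im,cv2.cvtColor(im,cv2.COLOR_RGB2HSV)
E
python3 - <<'E'
from h import *
c,im,h=snap('top')
# work on crops
def roi(x0,x1,y0,y1):
    m=np.zeros(im.shape[:2],bool);m[y0:y1,x0:x1]=1;return m
y=(h[...,0]>20)&(h[...,0]<35)&(h[...,1]>150)&(h[...,2]>90)
p=big(y&roi(180,262,185,255)); print('cap',circ(cast(c,p,122)))
g=(h[...,1]<40)
for n in range(192,246,6): pass
dark=(im.max(2)<150)&roi(385,447,184,246); p=big(dark);print('cover z63',circ(cast(c,p,63)),circ(cast(c,p,58)))
gr=(im.max(2)>70)&roi(300,350,174,226)
p=big(cv2.morphologyEx(gr.astype(np.uint8),cv2.MORPH_OPEN,np.ones((3,3))));print('recess z32',circ(cast(c,p,32)))
st=(h[...,0]>15)&(h[...,0]<32)&(h[...,1]>120)&roi(400,435,200,230)
p=big(st);print('stem px',p.mean(0),cast(c,[p.mean(0)],125))
k=(im.max(2)<60)&roi(205,230,210,232);p=big(k);print('knob',p.mean(0),cast(c,[p.mean(0)],155))
cv2.imwrite('pics/topz.png',cv2.cvtColor(cv2.resize(im[140:270,180:450],None,fx=2.9,fy=2.9,interpolation=cv2.INTER_CUBIC),cv2.COLOR_RGB2BGR))
c,im,h=snap('scene')
cv2.imwrite('pics/scz.png',cv2.cvtColor(cv2.resize(im[160:270,180:480],None,fx=2.6,fy=2.6,interpolation=cv2.INTER_CUBIC),cv2.COLOR_RGB2BGR))
y=(h[...,0]>20)&(h[...,0]<35)&(h[...,1]>150)&(h[...,2]>90)
p=big(y);print('scene cap',circ(cast(c,p,122)))
E
```

```text
cap (array([500.84523765, 301.27298274]), np.float64(65.98021047353423), np.float64(0.9621212121212122))
cover z63 (array([ 521.65852763, -291.11186278]), np.float64(75.75514922358596), np.float64(0.7323943661971831)) (array([ 521.77416693, -292.38532112]), np.float64(76.03622827127269), np.float64(0.7323943661971831))
recess z32 (array([567.32233532, -18.39327856]), np.float64(59.02290079807611), np.float64(1.0))
stem px [420.20833333 215.91666667] [[ 515.36098863 -288.43175691]]
knob [215.8  221.36] [[500.52143842 299.24111948]]
scene cap (array([ 883.07934101, -133.44242921]), np.float64(300.6470054638505), np.float64(1.0))
```

View pics/topz.png

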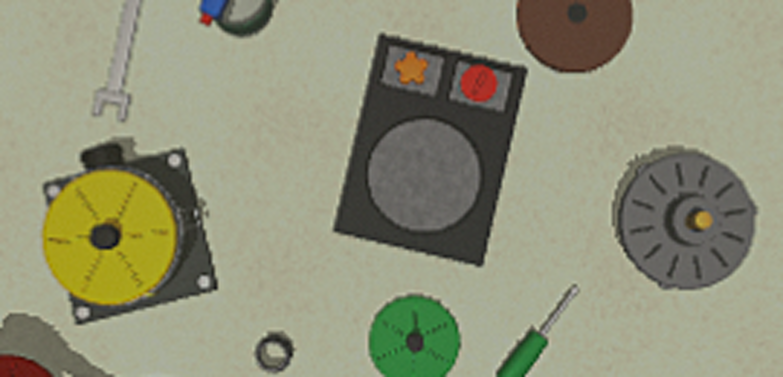

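View pics/scz.png

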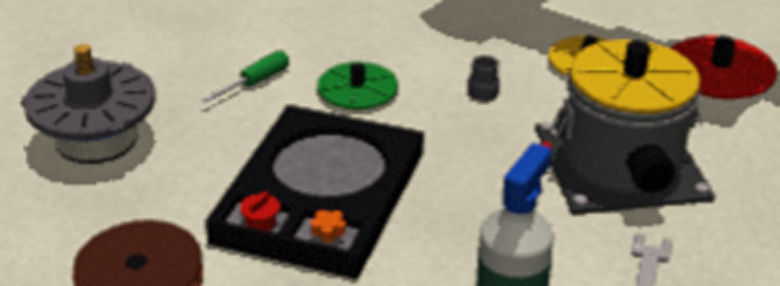

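```bash
cat >> h.py <<'E'
def delta(target,cur=None,R=None):
    s=get_state(); R=s['eef_rot'] if R is None else R; cur=s['tool_pos'] if cur is None else cur
    return np.array(R).T@(np.array(target)-cur)/10
E
python3 - <<'E'
from h import *
s=get_state();c=camera_info('wrist');T=s['tool_pos'];R=s['eef_rot']
for dz in (0,30,60):
  for dy in(36,60,130): print(dz,dy,proj(c,[T+R@np.array([0,dy,dz])]))
for t in [(500.7,300,200),(500.7+45,300-22,200)]: print(delta(t,[236.258,468.861,191.841]))
t=camera_info('top'); print(-t['R'].T@t['t'])
E
```

```text
0 36 [[318.9940516  213.11223182]]
0 60 [[318.98355434 203.9640082 ]]
0 130 [[318.96120522 184.51262934]]
30 36 [[319.04680338 175.24902665]]
30 60 [[319.03119016 169.18831668]]
30 130 [[318.99832039 156.43761398]]
60 36 [[319.10333624 134.53090111]]
60 60 [[319.08191943 132.04783853]]
60 130 [[319.03732773 126.87908953]]
[ -3.17949723  -0.8165399  -31.21419292]
[ -3.11900186  -0.8170654  -36.22281948]
[ 490.49194818   52.10484702 1410.57730694]
```

>>> send_rows --series '[[[100,-0.5,-0.4,-5,0],[100,-1,-0.4,-10,0],[100,-1.5,-0.4,-15,0],[100,-2,-0.4,-20,0],[100,-2.6,-0.4,-25.5,0],[100,-3,-0.4,-30,0],[100,-3.2,-0.4,-31.2,0],[100,-3.2,-0.4,-31.2,0],[100,-3.2,-0.4,-31.2,0]]]'

```text
clock: 1.38
tool_pos: [499.3, 300.7, 195.9]
eef_rot: [[0.449, -0.001, -0.894], [0.894, 0.0, 0.449], [-0.0, -1.0, 0.001]]
force: [0.1, -0.2, 0.6]
width: 91.7
```

Run:
```python
from h import *
s=get_state();print(s['tool_pos'],s['eef_rot'],s['width'])
c,im,h=snap('wrist','w1.png')
y=(h[...,0]>20)&(h[...,0]<35)&(h[...,1]>150)&(h[...,2]>70)
p=big(y);print(p.min(0),p.max(0))
q=p[(p[:,1]<250)]
print('cap',circ(cast(c,p,122)),circ(cast(c,q,122)))
k=im.max(2)<45
k[:120]=0;k[240:]=0;k[:,:270]=0;k[:,370:]=0
p=big(k);print('knob',p.min(0),p.max(0),p.mean(0),circ(cast(c,p,155)))
```

```text
[499.33858389 300.70675759 195.87798416] [[ 4.48953247e-01 -5.43277562e-04 -8.93555084e-01]
 [ 8.93555248e-01  2.41983010e-04  4.48953182e-01]
 [-2.76810415e-05 -9.99999823e-01  5.94087574e-04]] 91.7019641211129
[246 122] [394 264]
cap (array([498.43569315, 302.25203731]), np.float64(65.8406418686666), np.float64(1.0)) (array([498.44904977, 302.22294742]), np.float64(65.85279848954197), np.float64(1.0))Traceback (most recent call last):
  File "<stdin>", line 10, in <module>
  File "h.py", line 21, in big
    return max(cs,key=cv2.contourArea)[:,0,:]
           ~~~^^^^^^^^^^^^^^^^^^^^^^^^
ValueError: max() iterable argument is empty
```

View pics/w1.png

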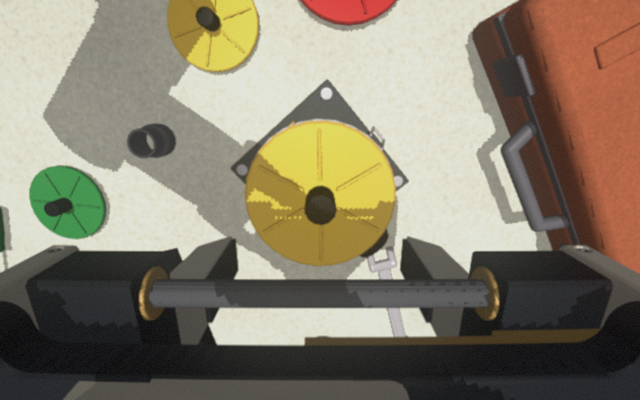

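>>> send_rows --series '[[[100,-5,0,-4,0],[100,-9.5,0,-7.6,0],[100,-14,0,-11.2,0],[100,-18.5,0,-14.8,0],[100,-23,0,-18.4,0],[100,-25.4,0,-20.4,0],[100,-25.4,0,-20.4,0],[100,-25.4,0,-20.4,0]]]'

```text
clock: 2.42
tool_pos: [568.0, -17.3, 195.9]
eef_rot: [[0.449, -0.0, -0.894], [0.894, 0.001, 0.449], [0.001, -1.0, 0.0]]
force: [0.1, 0.2, -0.1]
width: 92.0
```

Run:
```python
from h import *
s=get_state();print(s['tool_pos'],s['width'])
c,im,h=snap('wrist','w2.png')
print(proj(c,[[567,-18,32]]))
```

```text
[567.95548683 -17.28411981 195.92836274] 92.03205887001178
[[317.99854964 177.25324122]]
```

View pics/w2.png

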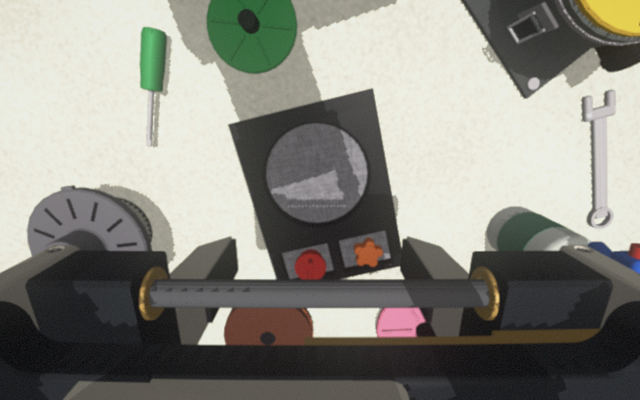

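Run:
```python
from h import *
im=cv2.imread('pics/w2.png'); c=camera_info('wrist')
g=(im.max(2)>62).astype(np.uint8); g[:115]=0;g[232:]=0;g[:,:255]=0;g[:,380:]=0
g=cv2.morphologyEx(g,cv2.MORPH_OPEN,np.ones((5,5)))
p=big(g);print(p.min(0),p.max(0));print(circ(cast(c,p,32)),circ(cast(c,p,19)))
# bottle from top
```

```text
[266 123] [367 222]
(array([563.35509705, -17.93273789]), np.float64(58.97605112156757), np.float64(1.0)) (array([565.7463132 , -19.23720501]), np.float64(61.123219889106224), np.float64(1.0))
```

>>> send_rows --series '[[[100,5,0,4,0],[100,10,0,8,0],[100,15,0,12,0],[100,20,0,16,0],[100,24,0,19.2,0],[100,25.4,0,20.4,0],[100,25.4,0,20.4,0],[100,25.4,3,20.4,0],[100,25.4,5.5,20.4,0],[100,25.4,6.9,20.4,0],[60,25.4,6.9,20.4,0]]]'

```text
clock: 3.85
tool_pos: [500.5, 298.7, 126.3]
eef_rot: [[0.451, -0.001, -0.892], [0.892, -0.001, 0.451], [-0.001, -1.0, 0.001]]
force: [0.1, 0.4, 0.0]
width: 86.0
```

>>> send_rows --series '[[[0,0,0,0,0],[0,0,0,0,0],[0,0,0,0,0],[0,0,0,0,0],[0,0,0,0,0],[0,0,0,0,0]]]'

```text
clock: 4.6
tool_pos: [500.4, 299.9, 126.8]
eef_rot: [[0.45, 0.0, -0.893], [0.893, 0.0, 0.45], [0.0, -1.0, -0.0]]
force: [0.7, 0.8, 0.0]
width: 26.7
```

>>> send_rows --series '[[[0,0,-1,0,0],[0,0,-3,0,0],[0,0,-5,0,0],[0,-3,-5,-2.4,0],[0,-7,-5,-5.6,0],[0,-11,-5,-8.8,0],[0,-15,-5,-12,0],[0,-19,-5,-15.2,0],[0,-22.5,-5,-18,0],[0,-24.8,-5,-19.8,0],[0,-25.5,-5,-20.4,0],[0,-25.5,-5,-20.4,0]]]'

```text
clock: 6.1
tool_pos: [568.0, -19.4, 177.1]
eef_rot: [[0.451, 0.0, -0.893], [0.893, 0.0, 0.451], [0.0, -1.0, -0.0]]
force: [-0.4, -0.1, 0.6]
width: 0.7
```

Run:
```python
from h import *
s=get_state();print(s['clock'],s['tool_pos'],s['width'],s['force'])
c,im,h=snap('wrist','w3.png')
c,im,h=snap('scene','s3.png')
c,im,h=snap('top')
cv2.imwrite('pics/s3z.png',cv2.cvtColor(cv2.resize(im[140:290,170:370],None,fx=3,fy=3),cv2.COLOR_RGB2BGR))
y=(h[...,0]>20)&(h[...,0]<35)&(h[...,1]>150)&(h[...,2]>90);y[:,:262]=0
p=big(y);print(p.min(0),p.max(0),circ(cast(c,p,172)))
```

```text
6.1 [567.95638734 -19.42181124 177.10950454] 0.7007174671571405 [-0.39600026 -0.1001386   0.56365437]
[262  73] [572 399] (array([ 457.78364644, -239.76045704]), np.float64(508.5542565861294), np.float64(0.8258426966292135))
```

View pics/w3.png

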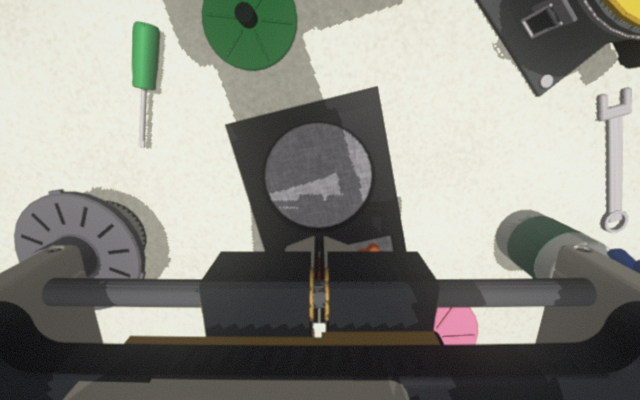

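View pics/s3z.png

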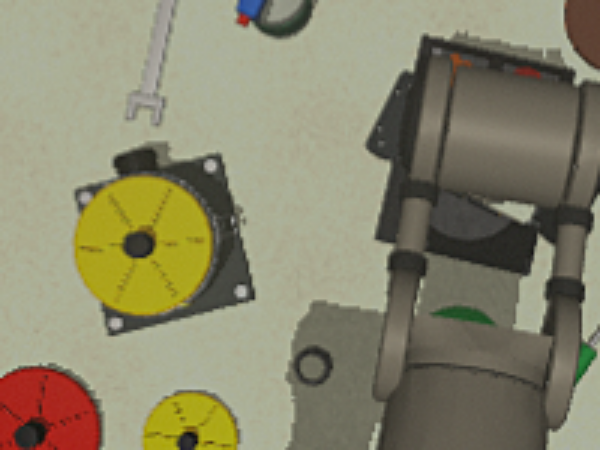

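Run:
```python
from h import *
c,im,h=snap('top')
y=(h[...,0]>20)&(h[...,0]<35)&(h[...,1]>150)&(h[...,2]>90);y[:,262:]=0;y[:,:180]=0;y[255:]=0
p=big(y);print(circ(cast(c,p,122)))
```

```text
(array([500.88857444, 301.23939127]), np.float64(65.94544562014936), np.float64(0.9621212121212122))
```

>>> send_rows --series '[[[100,5,0,4,0],[100,10,0,8,0],[100,15,0,12,0],[100,20,0,16,0],[100,24,0,19.2,0],[100,25.5,0,20.4,0],[100,25.5,-1,20.4,0],[100,25.5,-2,20.4,0],[100,25.5,-2,20.4,0]]]'

```text
clock: 7.42
tool_pos: [501.7, 298.7, 198.4]
eef_rot: [[0.452, 0.003, -0.892], [0.892, 0.001, 0.452], [0.002, -1.0, -0.002]]
force: [-0.2, 0.2, -0.4]
width: 85.6
```

Run:
```python
from h import *
s=get_state();print(s['tool_pos'],s['width'])
c,im,h=snap('wrist','w4.png')
y=(h[...,0]>20)&(h[...,0]<35)&(h[...,1]>150)&(h[...,2]>70);y[:110]=0
p=big(y);print('cap',p.min(0),p.max(0),circ(cast(c,p,122)))
k=(im.max(2)<60)
k[:150]=0;k[240:]=0;k[:,:280]=0;k[:,360:]=0
p=big(k);print('knob',p.min(0),p.max(0)); print(cast(c,[[ (p[:,0].min()+p[:,0].max())/2,p[:,1].max()-8]],155))
```

```text
[501.72873333 298.69596475 198.40583049] 85.60796639302652
cap [247 118] [394 260] (array([498.43414328, 302.24994716]), np.float64(65.85577722057016), np.float64(1.0))
knob [307 197] [332 218]
[[501.95965903 299.07503157]]
```

View pics/w4.png

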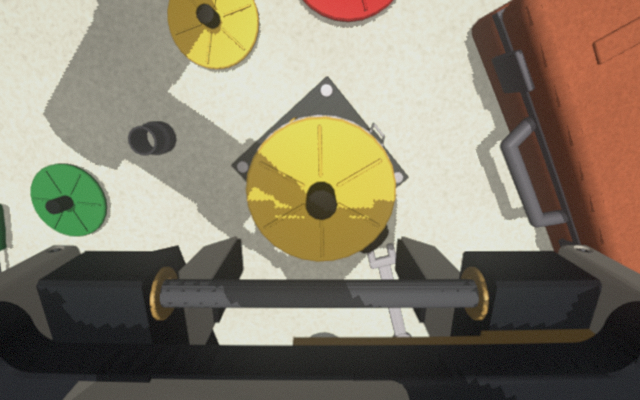

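>>> send_rows --series '[[[60,0,3,0,0],[60,0,5.5,0,0],[50,0,6.8,0,0],[40,0,7.1,0,0],[0,0,7.1,0,0],[0,0,7.1,0,0],[0,0,7.1,0,0],[0,0,7.1,0,0],[0,0,7.1,0,0],[0,0,7.1,0,0],[0,0,7.1,0,0],[0,0,7.1,0,0]]]'

```text
clock: 8.98
tool_pos: [500.5, 299.9, 125.9]
eef_rot: [[0.45, 0.0, -0.893], [0.893, 0.0, 0.45], [0.0, -1.0, -0.0]]
force: [-0.2, 0.1, -0.1]
width: 0.1
```

>>> send_rows --series '[[[0,0,0,0,0],[0,0,0,0,0]]]'

```text
clock: 9.22
tool_pos: [500.5, 299.9, 125.8]
eef_rot: [[0.45, 0.0, -0.893], [0.893, 0.0, 0.45], [0.0, -1.0, -0.0]]
force: [0.2, 0.4, -0.4]
width: 0.3
```

Run:
```python
from h import *
c,im,h=snap('wrist','w5.png')
c,im,h=snap('scene')
cv2.imwrite('pics/s5.png',cv2.cvtColor(cv2.resize(im[110:260,330:530],None,fx=3.5,fy=3.5),cv2.COLOR_RGB2BGR))
print(proj(c,[[500.5,300,126],[500.5,300,155]]))
```

```text
[[422.59386515 186.80630437]
 [423.88601217 177.90385411]]
```

View pics/w5.png

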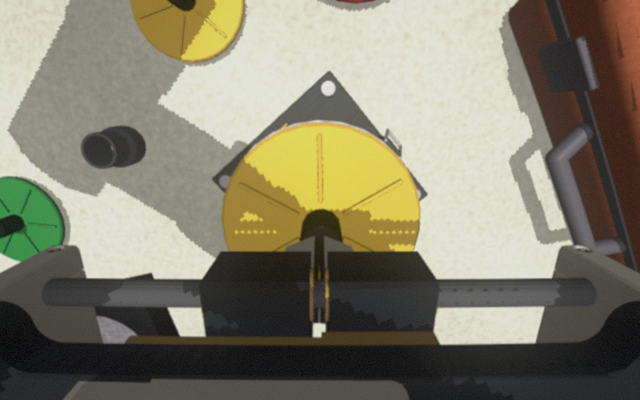

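View pics/s5.png

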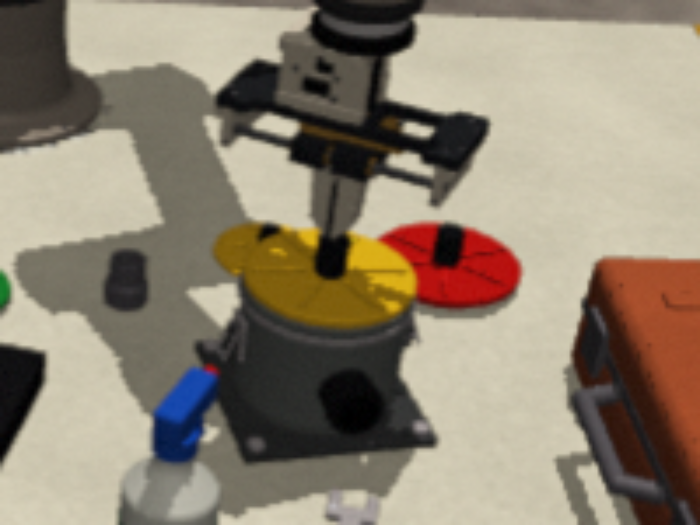

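Run:
```python
from h import *
c,im,h=snap('scene')
a=cv2.resize(im[150:215,390:460],None,fx=8,fy=8,interpolation=cv2.INTER_CUBIC)
a=np.clip(a*1.6,0,255).astype(np.uint8)
cv2.imwrite('pics/s6.png',cv2.cvtColor(a,cv2.COLOR_RGB2BGR))
im=cv2.imread('pics/w5.png')
a=cv2.resize(im[190:340,240:400],None,fx=4,fy=4,interpolation=cv2.INTER_CUBIC)
cv2.imwrite('pics/w6.png',np.clip(a*2.5,0,255).astype(np.uint8))
c=camera_info('wrist');s=get_state();T=s['tool_pos'];R=s['eef_rot']
for d in ([0,0,0],[0,-19,0],[0,-29,0],[13,-29,0],[-13,-29,0]):print(d,proj(c,[T+R@np.array(d,float)]))
```

```text
[0, 0, 0] [[319.03306823 230.65301996]]
[0, -19, 0] [[319.04584335 242.45919959]]
[0, -29, 0] [[319.05359181 249.62741502]]
[13, -29, 0] [[341.53228609 249.64629913]]
[-13, -29, 0] [[296.57451252 249.59433191]]
```

View pics/s6.png

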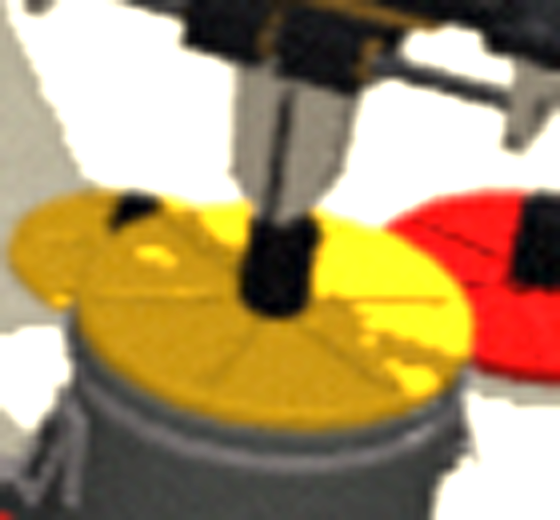

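View pics/w6.png

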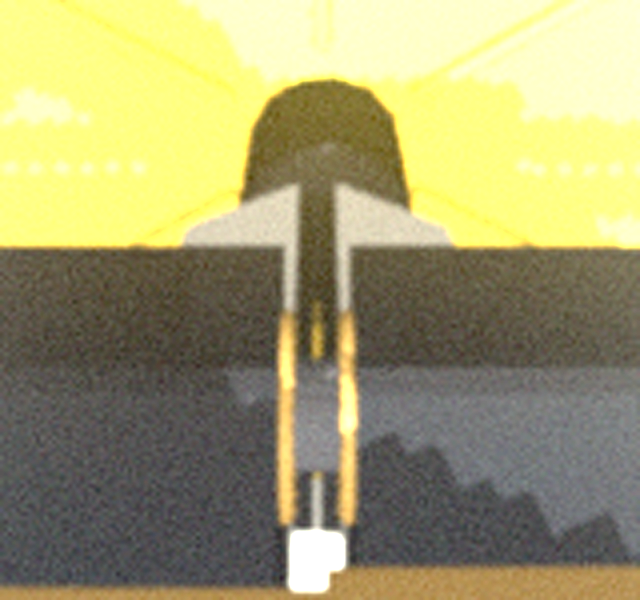

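>>> send_rows --series '[[[0,0,0.2,0,0],[0,0,0.2,0,0]]]'

```text
clock: 9.62
tool_pos: [500.3, 299.8, 123.6]
eef_rot: [[0.45, -0.0, -0.893], [0.893, -0.0, 0.45], [-0.0, -1.0, 0.0]]
force: [-0.3, -0.6, -0.1]
width: 0.4
```

>>> send_rows --series '[[[0,0,0.2,0,0],[0,0,0.2,0,0]]]'

```text
clock: 9.88
tool_pos: [500.4, 299.8, 121.6]
eef_rot: [[0.45, -0.0, -0.893], [0.893, -0.0, 0.45], [-0.0, -1.0, 0.0]]
force: [0.3, 0.2, -0.8]
width: 0.6
```

>>> send_rows --series '[[[0,0,0.2,0,0],[0,0,0.2,0,0]]]'

```text
clock: 10.12
tool_pos: [500.7, 299.9, 120.4]
eef_rot: [[0.45, 0.001, -0.893], [0.893, 0.0, 0.45], [0.001, -1.0, -0.001]]
force: [-0.7, -1.4, 4.6]
width: 0.2
```

>>> send_rows --series '[[[0,0,0.2,0,0],[0,0,0.2,0,0]]]'

```text
clock: 10.38
tool_pos: [500.7, 300.0, 120.3]
eef_rot: [[0.45, 0.002, -0.893], [0.893, 0.001, 0.45], [0.002, -1.0, -0.002]]
force: [-5.7, -2.3, 16.8]
width: 0.4
```

Run:
```python
from h import *
print(get_state()['force'])
c,im,h=snap('wrist','w7a.png')
a=cv2.resize(im[190:340,240:400],None,fx=4,fy=4,interpolation=cv2.INTER_CUBIC)
cv2.imwrite('pics/w7.png',cv2.cvtColor(np.clip(a*2.5,0,255).astype(np.uint8),cv2.COLOR_RGB2BGR))
c,im,h=snap('scene')
a=cv2.resize(im[150:215,390:460],None,fx=8,fy=8,interpolation=cv2.INTER_CUBIC)
a=np.clip(a*1.6,0,255).astype(np.uint8)
cv2.imwrite('pics/s7.png',cv2.cvtColor(a,cv2.COLOR_RGB2BGR))
```

```text
[-5.73096598 -2.29574903 16.81474856]
```

View pics/w7.png

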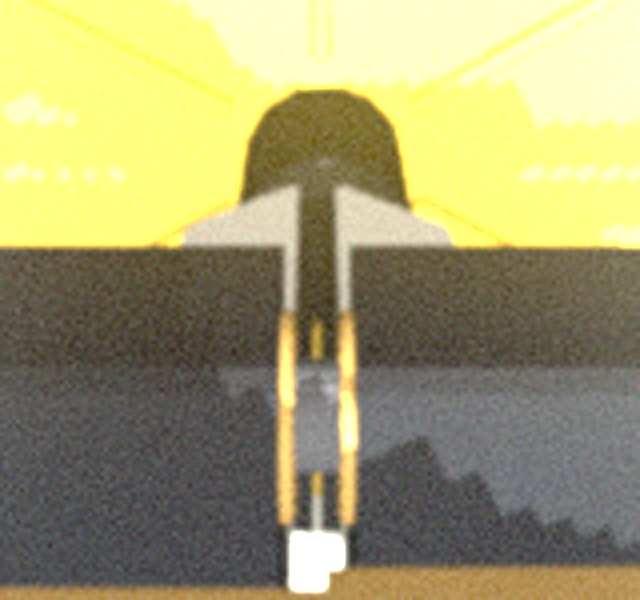

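View pics/s7.png

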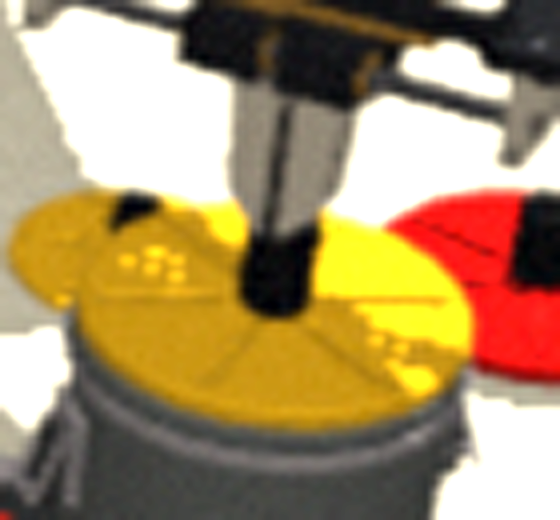

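>>> send_rows --series '[[[60,0,-1,0,0],[60,0,-1,0,0],[60,0,-1,0,0],[60,0,-1,0,0],[60,0,-1,0,0],[60,0,-1,0,0],[60,0,0,0,0],[60,0,1,0,0],[60,0,1.8,0,0],[60,0,2.4,0,0],[60,0,2.4,0,0],[60,0,2.4,0,0]]]'

```text
clock: 11.98
tool_pos: [500.7, 300.0, 94.1]
eef_rot: [[0.45, 0.001, -0.893], [0.893, 0.0, 0.45], [0.0, -1.0, -0.0]]
force: [-0.4, -0.5, -1.0]
width: 55.2
```

>>> send_rows --series '[[[0,0,0,0,0],[0,0,0,0,0],[0,0,0,0,0],[0,0,0,0,0],[0,0,0,0,0],[0,0,0,0,0],[0,0,0,0,0]]]'

```text
clock: 12.85
tool_pos: [500.6, 300.0, 94.0]
eef_rot: [[0.45, 0.0, -0.893], [0.893, 0.0, 0.45], [0.0, -1.0, -0.0]]
force: [-0.4, 0.7, 0.7]
width: 25.5
```

>>> send_rows --series '[[[0,0,0,0,0],[0,0,-0.5,0,0],[0,0,-2,0,0],[0,0,-4,0,0],[0,0,-5,0,0],[0,0,-5,0,0]]]'

```text
clock: 13.6
tool_pos: [500.9, 300.0, 144.9]
eef_rot: [[0.45, 0.002, -0.893], [0.893, 0.001, 0.45], [0.002, -1.0, -0.001]]
force: [0.4, 0.3, -1.0]
width: 25.4
```

Run:
```python
from h import *
s=get_state();print(s['tool_pos'],s['width'],s['force'])
c,im,h=snap('wrist','w8.png')
c,im,h=snap('scene')
a=cv2.resize(im[120:260,340:520],None,fx=4,fy=4,interpolation=cv2.INTER_CUBIC)
cv2.imwrite('pics/s8.png',cv2.cvtColor(np.clip(a*1.3,0,255).astype(np.uint8),cv2.COLOR_RGB2BGR))
```

```text
[500.91190458 300.0484659  144.89362544] 25.39032702751887 [ 0.37150596  0.29768921 -0.97950833]
```

View pics/s8.png

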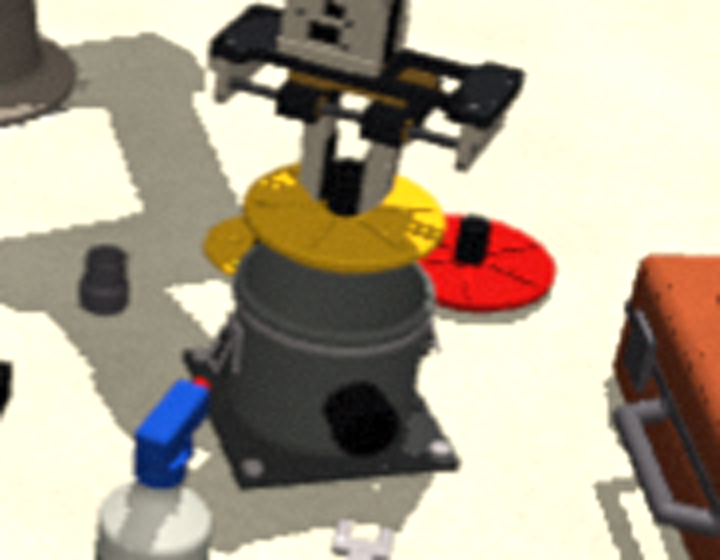

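View pics/w8.png

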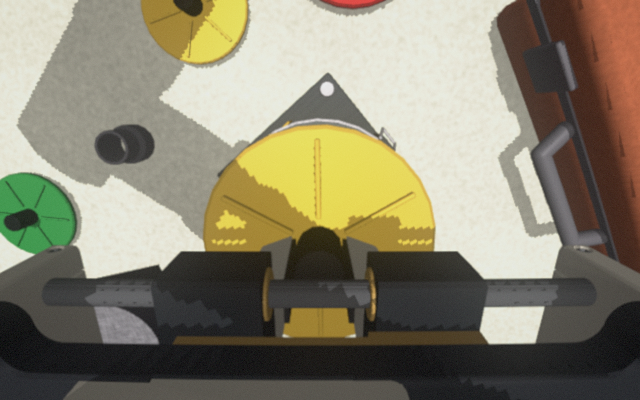

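>>> send_rows --series '[[[0,-3,0,-2.4,0],[0,-7,0,-5.6,0],[0,-11,0,-8.8,0],[0,-15,0,-12,0],[0,-19,0,-15.2,0],[0,-22.5,0,-18,0],[0,-24.8,1,-19.9,0],[0,-25.4,4,-20.4,0],[0,-25.4,7,-20.4,0],[0,-25.4,10,-20.4,0],[0,-25.4,11,-20.4,0],[0,-25.4,11,-20.4,0]]]'

```text
clock: 15.2
tool_pos: [568.0, -18.6, 33.3]
eef_rot: [[0.45, -0.001, -0.893], [0.893, 0.0, 0.45], [-0.0, -1.0, 0.001]]
force: [0.4, 0.0, -0.5]
width: 25.2
```

Run:
```python
from h import *
s=get_state();print(s['tool_pos'],s['width'],s['force'])
c,im,h=snap('wrist','w9.png')
y=(h[...,0]>20)&(h[...,0]<35)&(h[...,1]>150)&(h[...,2]>70);y[:110]=0
p=big(y);q=p[p[:,1]<245];print('cap wrist',p.min(0),circ(cast(c,q,s['tool_pos'][2]-94+122)))
c,im,h=snap('scene')
a=cv2.resize(im[140:280,240:420],None,fx=4,fy=4,interpolation=cv2.INTER_CUBIC)
cv2.imwrite('pics/s9.png',cv2.cvtColor(np.clip(a*1.3,0,255).astype(np.uint8),cv2.COLOR_RGB2BGR))
c,im,h=snap('top')
a=cv2.resize(im[140:260,180:370],None,fx=4,fy=4,interpolation=cv2.INTER_CUBIC)
cv2.imwrite('pics/t9.png',cv2.cvtColor(np.clip(a*1.3,0,255).astype(np.uint8),cv2.COLOR_RGB2BGR))
```

```text
[567.99126919 -18.62073763  33.33838059] 25.247085195730946 [ 0.40363736  0.04534374 -0.45661925]
cap wrist [203 124] (array([564.59978729, -17.162407  ]), np.float64(66.44889173609806), np.float64(0.7211740041928721))
```

View pics/s9.png

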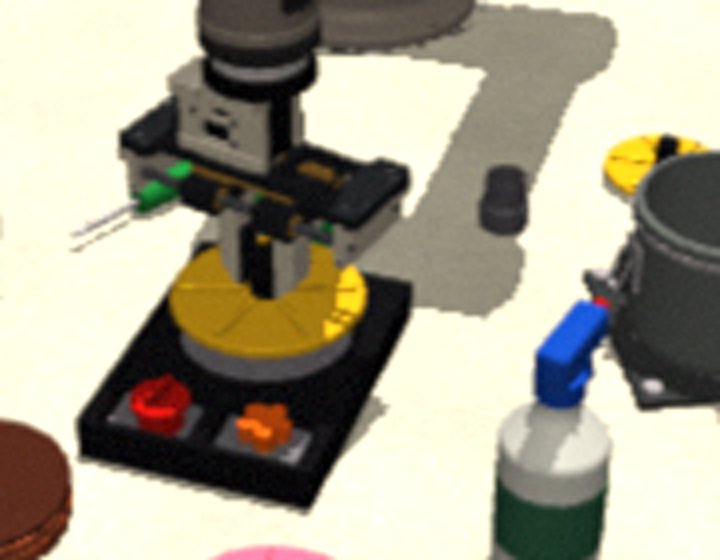

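View pics/t9.png

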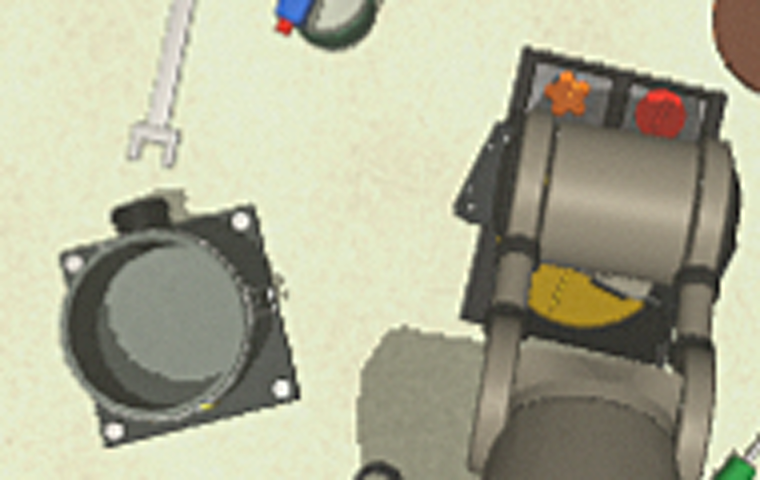

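View pics/w9.png

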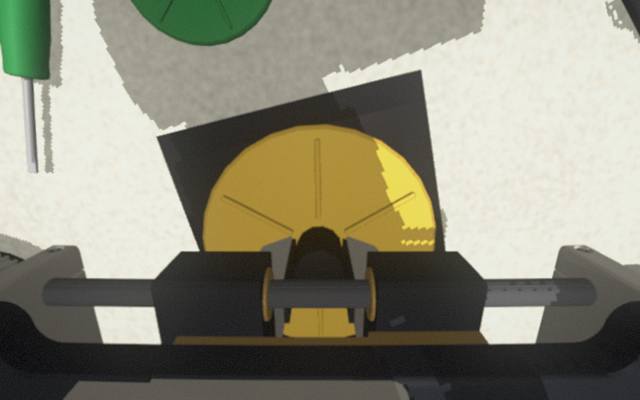

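>>> send_rows --series '[[[0,-0.1,0.8,0,0],[0,-0.1,1.4,0,0],[0,-0.1,1.8,0,0],[0,-0.1,2.0,0,0],[0,-0.1,2.0,0,0]]]'

```text
clock: 15.98
tool_pos: [567.9, -19.6, 13.7]
eef_rot: [[0.45, -0.0, -0.893], [0.893, 0.0, 0.45], [0.0, -1.0, 0.0]]
force: [-0.5, 1.1, -0.5]
width: 25.5
```

>>> send_rows --series '[[[0,0,0.1,0,0],[0,0,0.2,0,0],[0,0,0.2,0,0]]]'

```text
clock: 16.35
tool_pos: [567.9, -19.6, 11.8]
eef_rot: [[0.45, 0.0, -0.893], [0.893, 0.0, 0.45], [0.0, -1.0, 0.0]]
force: [-0.9, 0.0, -1.4]
width: 25.2
```

>>> send_rows --series '[[[0,0,0.1,0,0],[0,0,0.1,0,0]]]'

```text
clock: 16.6
tool_pos: [568.0, -19.6, 11.0]
eef_rot: [[0.45, 0.0, -0.893], [0.893, 0.0, 0.45], [0.0, -1.0, -0.0]]
force: [0.0, 0.0, -0.0]
width: 25.4
```

>>> send_rows --series '[[[0,0,0.1,0,0],[0,0,0.1,0,0]]]'

```text
clock: 16.85
tool_pos: [568.1, -19.7, 10.9]
eef_rot: [[0.45, 0.001, -0.893], [0.893, -0.0, 0.45], [0.0, -1.0, -0.001]]
force: [-2.7, 0.1, 9.2]
width: 25.2
```

>>> send_rows --series '[[[60,0,-0.1,0,0],[60,0,-0.1,0,0],[60,0,-0.1,0,0],[60,0,-0.1,0,0],[60,0,-0.1,0,0],[60,0,-2,0,0],[60,0,-5,0,0],[60,0,-9,0,0],[60,0,-13,0,0],[60,0,-16,0,0],[60,0,-16,0,0]]]'

```text
clock: 18.23
tool_pos: [569.3, -19.9, 172.4]
eef_rot: [[0.45, 0.005, -0.893], [0.893, -0.001, 0.45], [0.002, -1.0, -0.005]]
force: [-0.3, -0.8, 0.5]
width: 55.2
```

Run:
```python
from h import *
s=get_state();print(s['tool_pos'],s['width'],s['force'])
c,im,h=snap('wrist','w10.png')
y=(h[...,0]>20)&(h[...,0]<35)&(h[...,1]>150)&(h[...,2]>60);y[:110]=0
p=big(y);print('cap wrist',p.min(0),p.max(0),circ(cast(c,p,39)))
```

```text
[569.34815167 -19.85891194 172.36363076] 55.22086835098775 [-0.29971934 -0.84153257  0.45991053]
cap wrist [257 115] [380 237] (array([565.76418758, -18.41755924]), np.float64(66.56385843565644), np.float64(1.0))
```

View pics/w10.png

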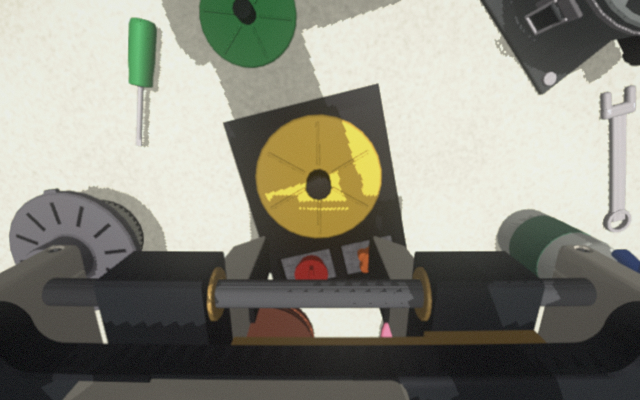

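>>> send_rows --series '[[[60,5,0,4,0],[60,10,-1,8,0],[60,15,-2,12,0],[60,20,-2.4,16,0],[60,24,-2.4,19.2,0],[60,25.5,-2.4,20.5,0],[60,25.5,-2.4,20.5,0],[60,25.5,-2.4,20.5,0]]]'

```text
clock: 19.27
tool_pos: [499.9, 298.7, 193.2]
eef_rot: [[0.451, -0.001, -0.892], [0.892, -0.001, 0.451], [-0.001, -1.0, 0.0]]
force: [-0.4, -0.1, -0.1]
width: 55.2
```

Run:
```python
from h import *
s=get_state();print(s['tool_pos'],s['width'])
c,im,h=snap('wrist','w11.png')
a=cv2.resize(im[90:280,230:430],None,fx=4,fy=4,interpolation=cv2.INTER_CUBIC)
cv2.imwrite('pics/w11z.png',cv2.cvtColor(np.clip(a*1.3,0,255).astype(np.uint8),cv2.COLOR_RGB2BGR)[:600])
th=np.linspace(0,2*np.pi,9)
print(proj(c,[[500+63*np.cos(t),301+63*np.sin(t),115] for t in th]).round(0).tolist())
```

```text
[499.90654432 298.66554023 193.15378852] 55.15254652143191
[[351.0, 253.0], [386.0, 218.0], [385.0, 166.0], [345.0, 130.0], [288.0, 134.0], [254.0, 176.0], [261.0, 226.0], [301.0, 257.0], [351.0, 253.0]]
```

View pics/w11z.png

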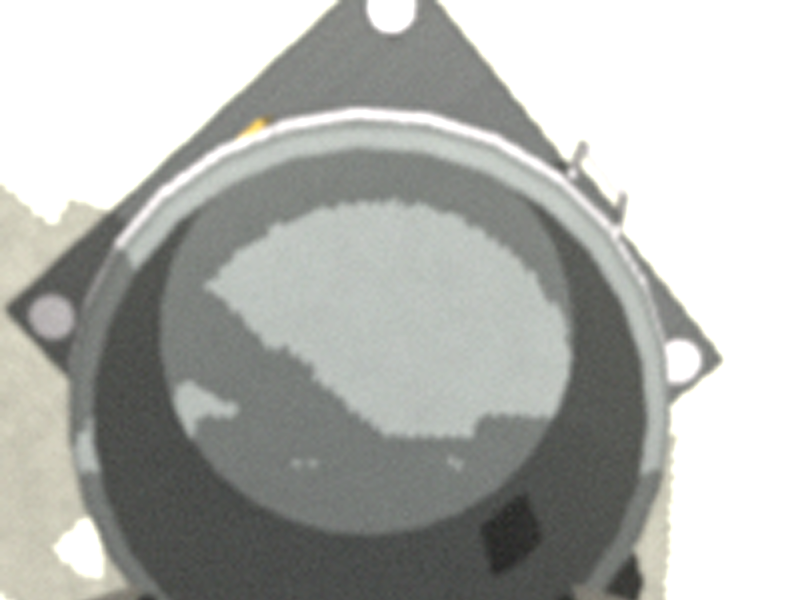

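Run:
```python
from h import *
c=camera_info('wrist')
z=np.array([[70,390],[668,440],[375,107],[585,192],[130,235],[215,160],[640,285],[85,300]])
P=cast(c,np.c_[230+z[:,0]/4-.4,90+z[:,1]/4-.4],115); s,r,w=circ(P);print('wrist outer',s,r,(np.hypot(*(P-s).T)-r).round(1))
z=np.array([[95,400],[645,430],[640,350]])
P=cast(c,np.c_[230+z[:,0]/4-.4,90+z[:,1]/4-.4],115);print(circ(P))
c,im,h=snap('top')
a=cv2.resize(im[185:255,185:255],None,fx=8,fy=8,interpolation=cv2.INTER_CUBIC)
cv2.imwrite('pics/t11.png',cv2.cvtColor(np.clip(a*1.3,0,255).astype(np.uint8),cv2.COLOR_RGB2BGR))
a=cv2.imread('pics/t9.png')
cv2.imwrite('pics/t9z.png',cv2.resize(a[180:440,20:320],None,fx=2.3,fy=2.3,interpolation=cv2.INTER_CUBIC))
```

```text
wrist outer [498.72724796 302.36273035] 67.82992015520065 [ 0.2  0.1  0.9  0.9 -0.8 -1.1 -1.1  0.9]
(array([499.27548159, 302.12743438]), np.float64(62.391350917338414), np.float64(1.0))
```

View pics/t9z.png

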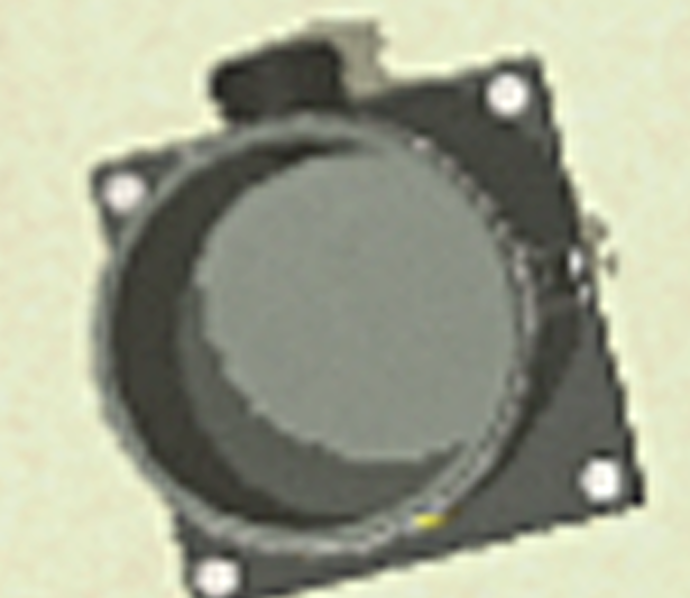

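>>> send_rows --series '[[[60,-5,0,-2.7,0],[60,-10,0,-5.4,0],[60,-15,0,-8,0],[60,-20,0,-10.7,0],[60,-25,0,-13.4,0],[60,-30,0,-16.1,0],[60,-35,0,-18.8,0],[60,-40,0,-21.4,0],[60,-45,0,-24.1,0],[60,-49.5,0,-26.6,0],[60,-51.9,0,-27.8,0],[60,-51.9,0,-27.8,0]]]'

```text
clock: 20.88
tool_pos: [513.0, -291.2, 193.4]
eef_rot: [[0.454, -0.0, -0.891], [0.891, -0.0, 0.454], [-0.0, -1.0, 0.0]]
force: [0.3, -0.5, -0.6]
width: 55.0
```

Run:
```python
from h import *
s=get_state();print(s['clock'],s['tool_pos'],s['width'],s['joint_positions'])
c,im,h=snap('wrist','w12.png')
a=cv2.resize(im[80:260,220:430],None,fx=3.3,fy=3.3,interpolation=cv2.INTER_CUBIC)
cv2.imwrite('pics/w12z.png',cv2.cvtColor(np.clip(a*1.3,0,255).astype(np.uint8),cv2.COLOR_RGB2BGR))
c2,im2,h2=snap('scene')
a=cv2.resize(im2[100:250,140:320],None,fx=4,fy=4,interpolation=cv2.INTER_CUBIC)
cv2.imwrite('pics/s12.png',cv2.cvtColor(np.clip(a*1.3,0,255).astype(np.uint8),cv2.COLOR_RGB2BGR))
```

```text
20.875 [ 512.96780431 -291.24248241  193.38687662] 55.0071436065881 [-6.46098425e-01  4.61264704e-01  1.33400408e+00 -2.72605067e-04
  1.34661403e+00 -1.74520120e+00]
```

View pics/w12z.png

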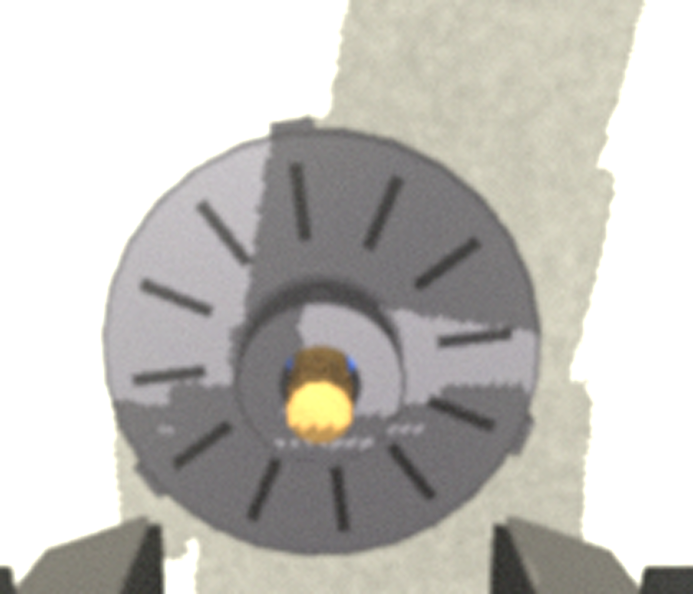

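View pics/s12.png

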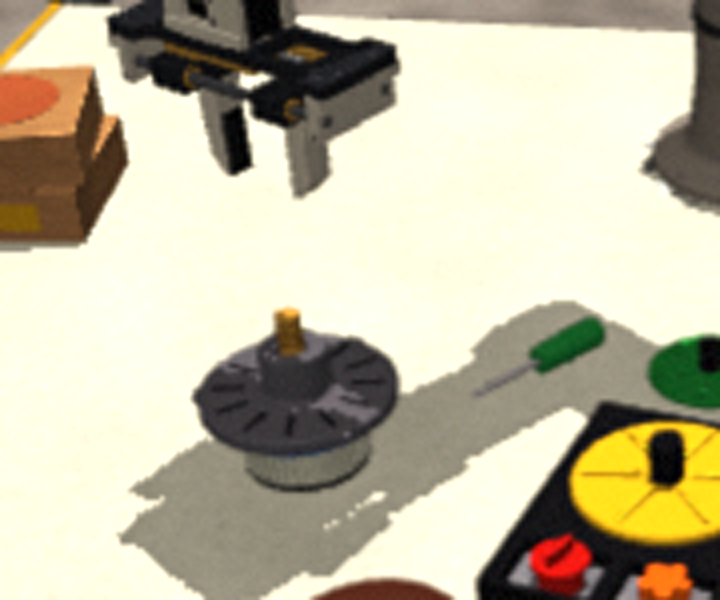

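Run:
```python
from h import *
s=get_state();T=s['tool_pos']; print(T)
c=camera_info('wrist')
f=lambda z:np.c_[220+np.array(z)[:,0]/3.3-.35,80+np.array(z)[:,1]/3.3-.35]
P=cast(c,f([[104,330],[540,338],[325,128],[320,554],[150,470],[195,170],[470,180]]),63);s_,r,w=circ(P);print('cover63',s_,r,(np.hypot(*(P-s_).T)-r).round(1))
P=cast(c,f([[286,410],[353,410],[319,444],[298,436],[341,436]]),125);print('stem',circ(P))
P=cast(c,f([[238,380],[405,378],[322,302],[320,460]]),97);print('collar',circ(P))
t=camera_info('top');print('top pot',cast(t,[[219.0,220.9]],115),'stem',cast(t,[[420.2,215.9]],125))
```

```text
[ 513.55846534 -288.51546468  193.68025309]
cover63 [ 515.20912242 -291.00086775] 70.96909687384768 [ 0.2 -0.6 -0.   0.2 -0.1 -0.5  0.7]
stem (array([ 515.35946988, -291.92425404]), np.float64(8.945578989858937), np.float64(1.0))
collar (array([ 515.32046784, -291.45099836]), np.float64(24.2592733361633), np.float64(1.0))
top pot [[502.17417934 297.75609871]] stem [[ 515.40953549 -288.4080484 ]]
```

Run:
```python
from h import *
px=np.array([[351.0, 253.0], [386.0, 218.0], [385.0, 166.0], [345.0, 130.0], [288.0, 134.0], [254.0, 176.0], [261.0, 226.0], [301.0, 257.0]])
th=np.linspace(0,2*np.pi,9)[:8]; W=np.c_[500+63*np.cos(th),301+63*np.sin(th)]
H,_=cv2.findHomography(px,W)
z=np.array([[70,390],[668,440],[375,107],[585,192],[130,235],[215,160],[640,285],[85,300]])
P=cv2.perspectiveTransform(np.c_[230+z[:,0]/4-.4,90+z[:,1]/4-.4].reshape(-1,1,2),H)[:,0]
print('pot wrist',circ(P))
f=lambda z:np.c_[220+np.array(z)[:,0]/3.3-.35,80+np.array(z)[:,1]/3.3-.35]
s=get_state();print(s['tool_pos'])
c,im,h=snap('wrist','w13.png')
m=(h[...,0]>12)&(h[...,0]<32)&(h[...,1]>110)&(h[...,2]>60); m[:130]=0;m[250:]=0;m[:,:280]=0;m[:,360:]=0
p=big(m);print(p.min(0),p.max(0)); b=p[p[:,1]>p[:,1].max()-9];print('stem',circ(cast(c,b+0.,125)))
a=cv2.resize(im[80:260,220:430],None,fx=3.3,fy=3.3,interpolation=cv2.INTER_CUBIC)
cv2.imwrite('pics/w13z.png',cv2.cvtColor(np.clip(a*1.3,0,255).astype(np.uint8),cv2.COLOR_RGB2BGR))
np.savez('w13c.npz',**{k:np.array(v) for k,v in c.items()})
```

```text
pot wrist (array([498.26030295, 302.85041032]), np.float64(67.61577950468775), np.float64(1.0))
[ 513.55846534 -288.51546468  193.68025309]
[304 187] [323 214]
stem (array([ 513.85189652, -294.25575786]), np.float64(8.61256875615637), np.float64(1.0))
```

View pics/w13z.png

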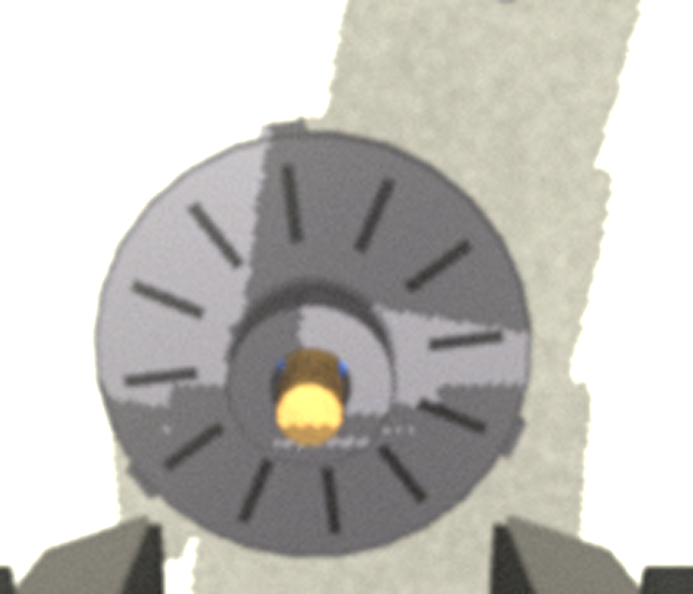

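Run:
```python
from h import *
c=dict(np.load('w13c.npz'));c={k:(float(v) if v.ndim==0 else v) for k,v in c.items()}
f=lambda z:np.c_[220+np.array(z)[:,0]/3.3-.35,80+np.array(z)[:,1]/3.3-.35]
P=cast(c,f([[97,335],[530,340],[316,131],[313,556],[140,470],[188,170],[460,183]]),63);print('cover63',circ(P))
P=cast(c,f([[277,410],[343,410],[309,445],[287,437],[331,437]]),125);print('stem',circ(P))
P=cast(c,f([[228,382],[395,380],[313,304],[310,462]]),97);print('collar',circ(P))
```

```text
cover63 (array([ 514.57047701, -293.94045018]), np.float64(70.81044198971532), np.float64(1.0))
stem (array([ 514.57387557, -294.46885225]), np.float64(8.865004039261901), np.float64(1.0))
collar (array([ 514.54175383, -294.34354926]), np.float64(24.282615420073334), np.float64(1.0))
```

Run:
```python
from h import *
im=cv2.imread('pics/top0.png')
a=cv2.resize(im[180:255,380:455],None,fx=8,fy=8,interpolation=cv2.INTER_CUBIC)
cv2.imwrite('pics/t0z.png',np.clip(a*1.3,0,255).astype(np.uint8))
c,im,h=snap('top')
a=cv2.resize(im[185:255,185:255],None,fx=8,fy=8,interpolation=cv2.INTER_CUBIC)
cv2.imwrite('pics/t13.png',cv2.cvtColor(np.clip(a*1.3,0,255).astype(np.uint8),cv2.COLOR_RGB2BGR))
```

```text
(no output)
```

View pics/t0z.png

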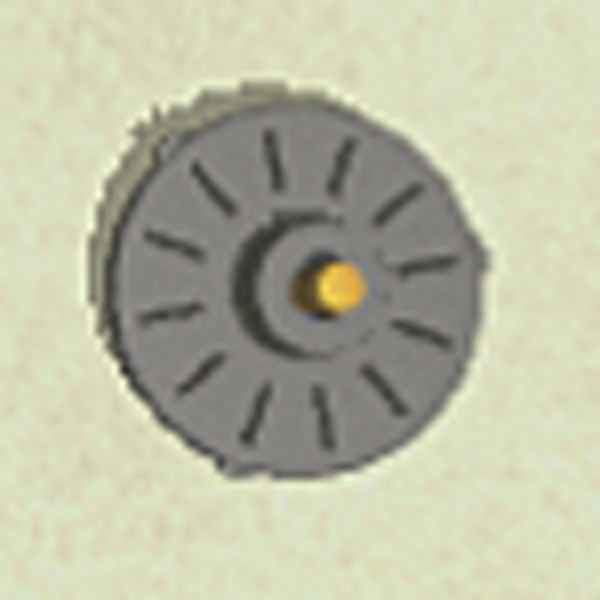

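View pics/t13.png

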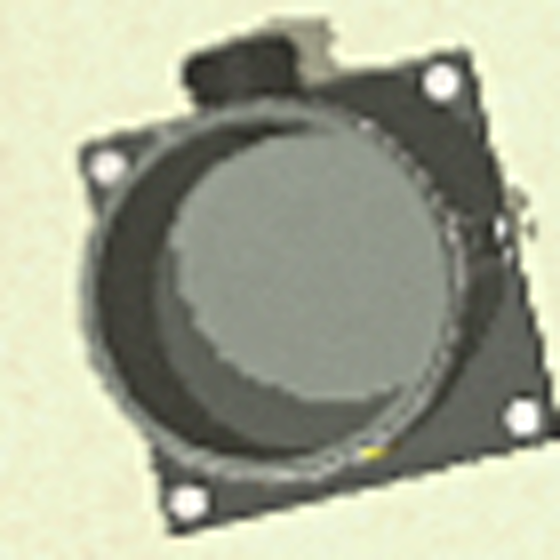

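Run:
```python
from h import *
t=camera_info('top')
print(cast(t,[[417.0,215.56]],63),cast(t,[[422.2,215.4]],125),cast(t,[[219.0,220.6],[218.6,220.6]],115))
# plate holes (bench plate z=8) centre => pot axis
H=np.array([[107,168],[443,82],[523,418],[187,502]])/8+185-.44
print('holes',cast(t,[H.mean(0)],8),cast(t,H,8))
```

```text
[[ 517.67568862 -295.00356698]] [[ 516.84728738 -294.30265051]] [[503.0490257  297.76312114]
 [503.05008869 298.93415005]]
holes [[502.42220593 302.40348321]] [[551.74405517 385.42433229]
 [585.63460639 252.27367426]
 [452.93185117 219.94784209]
 [419.98315222 352.42172356]]
```

>>> send_rows --series '[[[60,-0.5,0,-0.5,0],[60,-0.5,3,-0.5,0],[60,-0.5,6.5,-0.5,0],[60,-0.5,9.5,-0.5,0],[60,-0.5,11.5,-0.5,0],[60,-0.5,12.5,-0.5,0],[60,-0.5,12.7,-0.5,0],[60,-0.5,12.7,-0.5,0]]]'

```text
clock: 22.08
tool_pos: [517.0, -295.2, 67.6]
eef_rot: [[0.45, 0.001, -0.893], [0.893, -0.001, 0.45], [-0.0, -1.0, -0.001]]
force: [0.4, -0.1, 0.7]
width: 54.8
```

Run:
```python
from h import *
s=get_state();print(s['clock'],s['tool_pos'],s['width'],s['force'])
c,im,h=snap('wrist','w14.png')
c2,im2,h2=snap('scene')
a=cv2.resize(im2[130:250,150:300],None,fx=5,fy=5,interpolation=cv2.INTER_CUBIC)
cv2.imwrite('pics/s14.png',cv2.cvtColor(np.clip(a*1.5,0,255).astype(np.uint8),cv2.COLOR_RGB2BGR))
```

```text
22.075 [ 516.98906469 -295.20869797   67.57968137] 54.75451591086209 [ 0.37107016 -0.12247432  0.66409385]
```

View pics/w14.png

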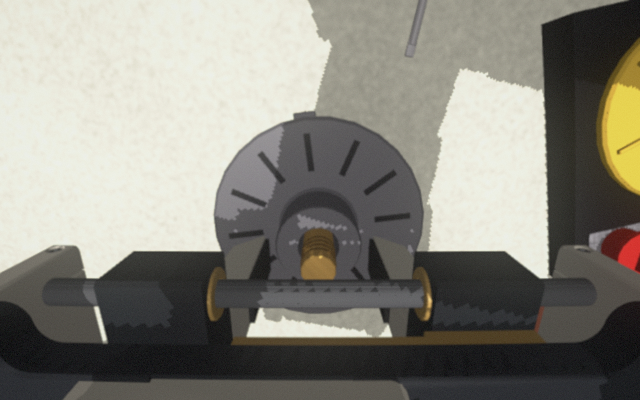

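View pics/s14.png

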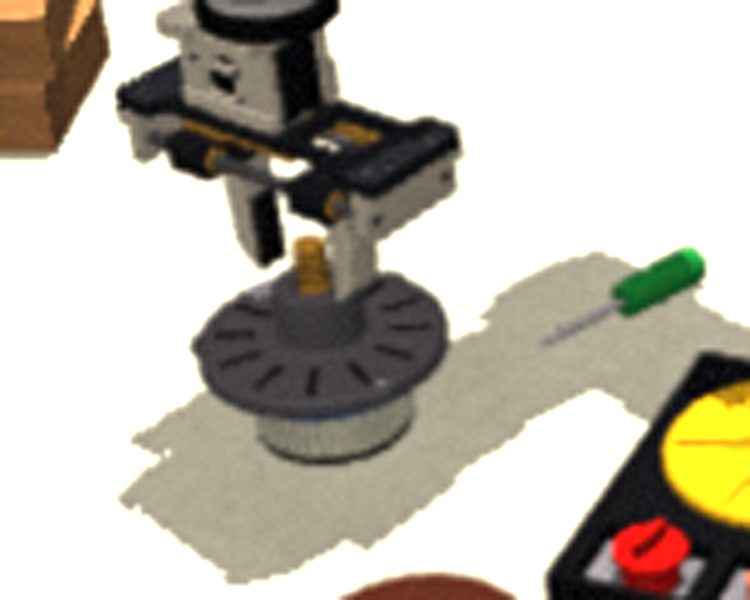

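Fingers straddle the stem just above the collar (stem at (319,262) in the wrist view). Close and lift.

>>> send_rows --series '[[[0,0,0,0,0],[0,0,0,0,0],[0,0,0,0,0],[0,0,0,0,0],[0,0,0,0,0],[0,0,0,0,0],[0,0,0,0,0],[0,0,0,0,0]]]'

```text
clock: 23.18
tool_pos: [516.4, -295.1, 66.8]
eef_rot: [[0.45, -0.0, -0.893], [0.893, -0.0, 0.45], [-0.0, -1.0, 0.0]]
force: [-1.1, -3.0, 0.7]
width: 17.4
```

>>> send_rows --series '[[[0,0,-0.5,0,0],[0,0,-1.5,0,0],[0,0,-3,0,0],[0,0,-6,0,0],[0,0,-9,0,0],[0,0,-12,0,0],[0,0,-14,0,0],[0,0,-14.5,0,0],[0,0,-14.5,0,0]]]'

```text
clock: 24.3
tool_pos: [516.4, -294.8, 211.8]
eef_rot: [[0.45, 0.0, -0.893], [0.893, 0.0, 0.45], [0.0, -1.0, 0.0]]
force: [-0.2, -0.1, -6.1]
width: 17.0
```

Run:
```python
from h import *
s=get_state();print(s['clock'],s['tool_pos'],s['width'],s['force'])
c2,im2,h2=snap('scene')
a=cv2.resize(im2[80:250,130:300],None,fx=3.5,fy=3.5,interpolation=cv2.INTER_CUBIC)
cv2.imwrite('pics/s15.png',cv2.cvtColor(np.clip(a*1.5,0,255).astype(np.uint8),cv2.COLOR_RGB2BGR))
```

```text
24.3 [ 516.37551845 -294.76595237  211.7913434 ] 16.984831269985385 [-0.18019605 -0.12684471 -6.06103907]
```

View pics/s15.png

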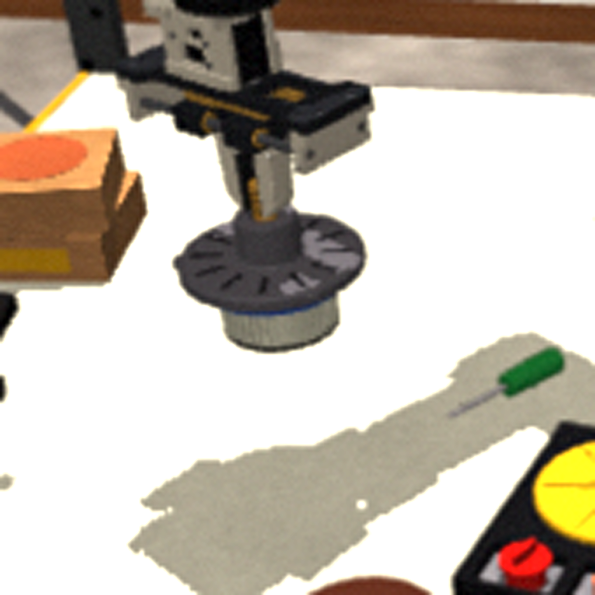

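>>> send_rows --series '[[[0,1.5,0,0.8,0],[0,4.5,0,2.4,0],[0,8.5,0,4.6,0],[0,13,0,7,0],[0,17.5,0,9.4,0],[0,22,0,11.8,0],[0,26.5,0,14.3,0],[0,31,0,16.7,0],[0,35.5,0,19.1,0],[0,40,0,21.5,0],[0,44,0,23.7,0],[0,47,0,25.3,0]]]'

```text
clock: 25.85
tool_pos: [500.3, 241.3, 211.2]
eef_rot: [[0.448, -0.002, -0.894], [0.894, 0.0, 0.448], [-0.001, -1.0, 0.001]]
force: [0.4, -0.9, -5.2]
width: 17.2
```

Run:
```python
from h import *
s=get_state();print(s['clock'],s['tool_pos'],delta([500.7,302.2,211.8]))
```

```text
25.85 [500.33019594 241.26717358 211.17972243] [ 5.46302054 -0.06107313  2.69907115]
```

Commanded remainder is (5.6, 3.0).

>>> send_rows --series '[[[0,2.5,0,1.4,0],[0,4.4,0,2.4,0],[0,5.4,0,2.9,0],[0,5.6,0,3.0,0],[0,5.6,0,3.0,0],[0,5.6,0,3.0,0],[0,5.6,0,3.0,0]]]'

```text
clock: 26.72
tool_pos: [500.7, 301.5, 212.0]
eef_rot: [[0.451, 0.0, -0.893], [0.893, 0.0, 0.451], [0.0, -1.0, -0.0]]
force: [-0.6, -0.3, -5.3]
width: 17.1
```

Run:
```python
from h import *
s=get_state();print(s['clock'],s['tool_pos'],s['width'],s['force'])
c,im,h=snap('wrist','w16.png')
c2,im2,h2=snap('scene')
a=cv2.resize(im2[90:250,350:510],None,fx=3.7,fy=3.7,interpolation=cv2.INTER_CUBIC)
cv2.imwrite('pics/s16.png',cv2.cvtColor(np.clip(a*1.5,0,255).astype(np.uint8),cv2.COLOR_RGB2BGR))
```

```text
26.725 [500.66171956 301.54312124 211.96458454] 17.12094912499648 [-0.56228051 -0.31383484 -5.29433513]
```

View pics/s16.png

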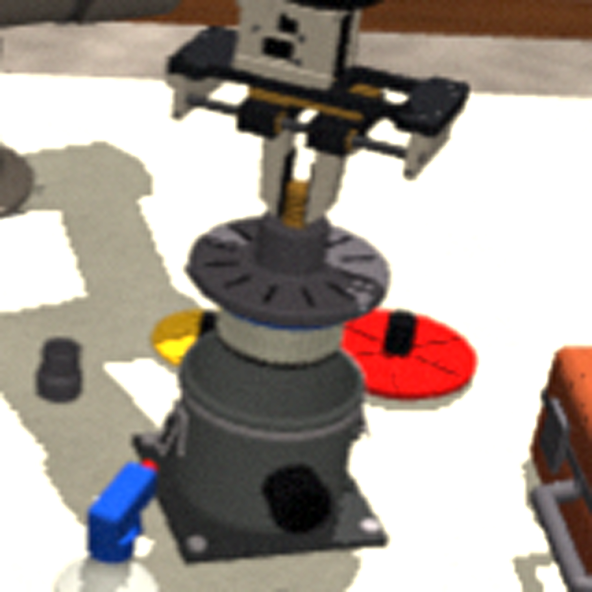

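View pics/w16.png

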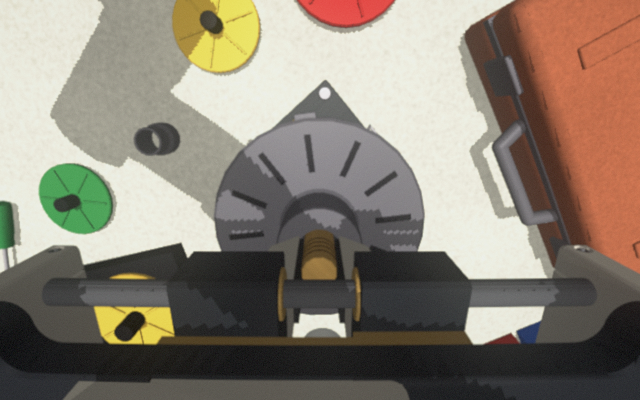

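>>> send_rows --series '[[[0,0,1,0,0],[0,0,2.5,0,0],[0,0,4,0,0],[0,0,5.5,0,0],[0,0,6.5,0,0],[0,0,6.8,0,0],[0,0,6.8,0,0],[0,0,6.8,0,0]]]'

```text
clock: 27.82
tool_pos: [500.9, 302.3, 144.4]
eef_rot: [[0.45, 0.001, -0.893], [0.893, 0.001, 0.45], [0.001, -1.0, -0.001]]
force: [-0.9, -0.0, -5.0]
width: 17.1
```

Run:
```python
from h import *
s=get_state();print(s['clock'],s['tool_pos'],s['width'],s['force'])
c2,im2,h2=snap('scene')
a=cv2.resize(im2[130:250,370:490],None,fx=5,fy=5,interpolation=cv2.INTER_CUBIC)
cv2.imwrite('pics/s17.png',cv2.cvtColor(np.clip(a*1.8,0,255).astype(np.uint8),cv2.COLOR_RGB2BGR))
```

```text
27.825 [500.87219891 302.29604652 144.44974921] 17.0574283816386 [-0.85822965 -0.02785058 -4.96902681]
```

View pics/s17.png

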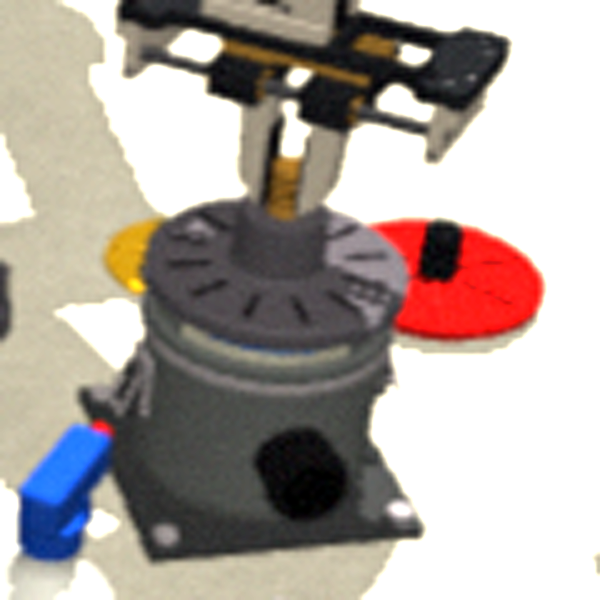

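>>> send_rows --series '[[[0,0,0.4,0,0],[0,0,0.7,0,0],[0,0,0.9,0,0],[0,0,1.0,0,0],[0,0,1.0,0,0]]]'

```text
clock: 28.5
tool_pos: [500.5, 302.1, 133.8]
eef_rot: [[0.45, -0.0, -0.893], [0.893, 0.0, 0.45], [-0.0, -1.0, 0.0]]
force: [-0.8, 0.4, -4.4]
width: 17.2
```

>>> send_rows --series '[[[0,0,0.1,0,0],[0,0,0.2,0,0],[0,0,0.2,0,0]]]'

```text
clock: 28.88
tool_pos: [500.5, 302.1, 131.8]
eef_rot: [[0.45, 0.0, -0.893], [0.893, 0.0, 0.45], [0.0, -1.0, 0.0]]
force: [0.4, -0.4, -5.2]
width: 17.4
```

>>> send_rows --series '[[[0,0,0.1,0,0],[0,0,0.1,0,0]]]'

```text
clock: 29.12
tool_pos: [500.6, 302.1, 131.7]
eef_rot: [[0.45, 0.001, -0.893], [0.893, 0.0, 0.45], [0.001, -1.0, -0.001]]
force: [-2.2, -0.3, 4.2]
width: 17.3
```

>>> send_rows --series '[[[0,0,0.1,0,0],[0,0,0.1,0,0]]]'

```text
clock: 29.38
tool_pos: [500.6, 302.1, 131.7]
eef_rot: [[0.45, 0.002, -0.893], [0.893, 0.001, 0.45], [0.001, -1.0, -0.001]]
force: [-5.8, -3.4, 10.5]
width: 17.2
```

>>> send_rows --series '[[[0,0,-0.2,0,0],[80,0,-0.2,0,0],[80,0,-0.2,0,0],[80,0,-0.2,0,0],[80,0,-0.2,0,0],[80,0,-0.2,0,0],[80,0,-0.2,0,0],[80,0,-0.2,0,0],[80,0,-3,0,0],[80,0,-6,0,0],[80,0,-7,0,0],[80,0,-7,0,0]]]'

```text
clock: 30.88
tool_pos: [500.6, 302.1, 199.9]
eef_rot: [[0.45, 0.001, -0.893], [0.893, 0.0, 0.45], [0.001, -1.0, -0.0]]
force: [-0.9, 0.3, -0.8]
width: 73.4
```

Run:
```python
from h import *
s=get_state();print(s['clock'],s['tool_pos'],s['width'],s['force'])
c,im,h=snap('wrist','w18.png')
np.savez('w18c.npz',**{k:np.array(v) for k,v in c.items()})
a=cv2.resize(im[80:260,220:430],None,fx=3.3,fy=3.3,interpolation=cv2.INTER_CUBIC)
cv2.imwrite('pics/w18z.png',cv2.cvtColor(np.clip(a*1.3,0,255).astype(np.uint8),cv2.COLOR_RGB2BGR))
c2,im2,h2=snap('scene')
a=cv2.resize(im2[130:250,370:490],None,fx=5,fy=5,interpolation=cv2.INTER_CUBIC)
cv2.imwrite('pics/s18.png',cv2.cvtColor(np.clip(a*1.8,0,255).astype(np.uint8),cv2.COLOR_RGB2BGR))
```

```text
30.875 [500.58794715 302.14432523 199.88981469] 73.38988399968531 [-0.89446022  0.33245109 -0.81686072]
```

View pics/s18.png

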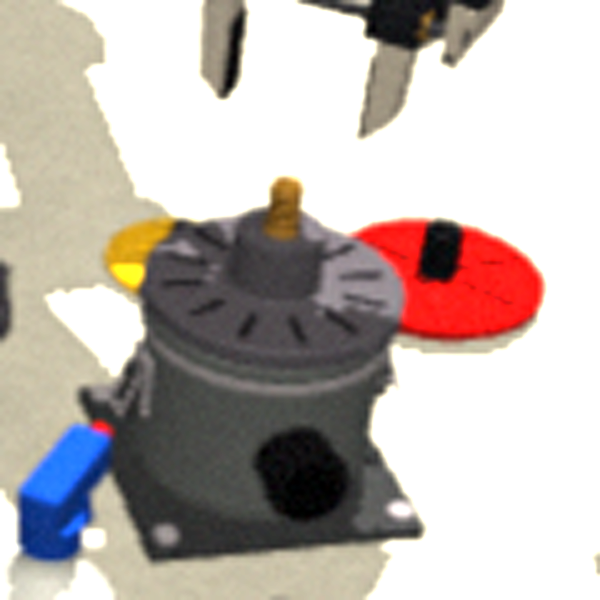

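View pics/w18z.png

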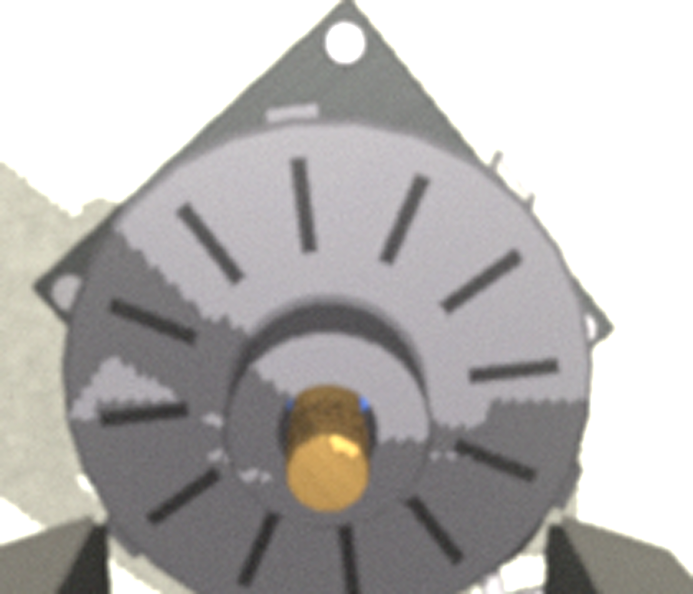

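Run:
```python
from h import *
c=dict(np.load('w18c.npz'));c={k:(float(v) if v.ndim==0 else v) for k,v in c.items()}
f=lambda z:np.c_[220+np.array(z)[:,0]/3.3-.35,80+np.array(z)[:,1]/3.3-.35]
P=cast(c,f([[65,370],[588,380],[328,122],[123,220],[470,160],[110,525]]),128);print('cover128',circ(P))
P=cast(c,f([[287,470],[370,470],[328,511],[300,500],[356,500]]),190);print('stem190',circ(P))
P=cast(c,f([[226,430],[430,430],[330,333],[260,362],[400,362],[328,530]]),162);print('collar162',circ(P))
print(get_state()['tool_pos'])
```

```text
cover128 (array([500.05991444, 302.16460321]), np.float64(70.84972139370461), np.float64(1.0))
stem190 (array([498.92619579, 303.06632324]), np.float64(8.740755002136009), np.float64(1.0))
collar162 (array([500.00840872, 302.63579514]), np.float64(24.33043893068723), np.float64(1.0))
[499.90676916 301.84191352 198.56511587]
```

Run:
```python
from h import *
s=get_state();T=s['tool_pos'];R=s['eef_rot'];c=camera_info('wrist')
for dz in(-20,0,20):
  print(dz,[(dy,int(proj(c,[T+R@np.array([0,dy,dz])])[0,1])) for dy in range(-34,-126,-10)])
c,im,h=snap('scene')
a=cv2.resize(im[70:170,380:490],None,fx=6,fy=6,interpolation=cv2.INTER_CUBIC)
cv2.imwrite('pics/s19.png',cv2.cvtColor(np.clip(a*1.8,0,255).astype(np.uint8),cv2.COLOR_RGB2BGR))
print([(k,proj(c,[T+R@np.array([0,-k,0])])[0].round(1)) for k in (0,34,80,100,120)])
```

```text
-20 [(-34, 284), (-44, 294), (-54, 305), (-64, 317), (-74, 331), (-84, 347), (-94, 366), (-104, 387), (-114, 412), (-124, 441)]
0 [(-34, 253), (-44, 261), (-54, 271), (-64, 282), (-74, 294), (-84, 308), (-94, 324), (-104, 343), (-114, 365), (-124, 392)]
20 [(-34, 220), (-44, 226), (-54, 234), (-64, 243), (-74, 252), (-84, 264), (-94, 277), (-104, 293), (-114, 312), (-124, 336)]
[(0, array([426.6, 164. ])), (34, array([428.2, 152.9])), (80, array([430.5, 137.2])), (100, array([431.6, 130.2])), (120, array([432.6, 123. ]))]
```

View pics/s19.png

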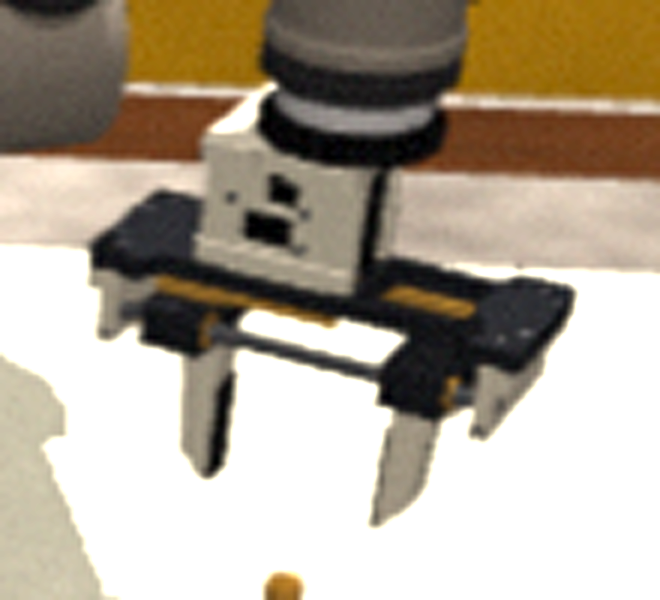

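>>> send_rows --series '[[[80,0,2,0,0],[80,0,4.5,0,0],[80,0,7,0,0],[80,0,8.5,0,0],[80,0,9.3,0,0],[80,0,9.7,0,0],[80,0,9.7,0,0]]]'

```text
clock: 31.9
tool_pos: [500.7, 302.2, 103.2]
eef_rot: [[0.45, 0.001, -0.893], [0.893, 0.0, 0.45], [0.001, -1.0, -0.0]]
force: [-0.1, -0.9, 0.4]
width: 73.3
```

Run:
```python
from h import *
s=get_state();print(s['clock'],s['tool_pos'],s['width'],s['force'])
c,im,h=snap('wrist','w20.png')
c2,im2,h2=snap('scene')
a=cv2.resize(im2[100:220,370:490],None,fx=5,fy=5,interpolation=cv2.INTER_CUBIC)
cv2.imwrite('pics/s20.png',cv2.cvtColor(np.clip(a*1.8,0,255).astype(np.uint8),cv2.COLOR_RGB2BGR))
```

```text
31.9 [500.716905   302.21428758 103.15607409] 73.29512611622121 [-0.09293284 -0.86063496  0.43903355]
```

View pics/s20.png

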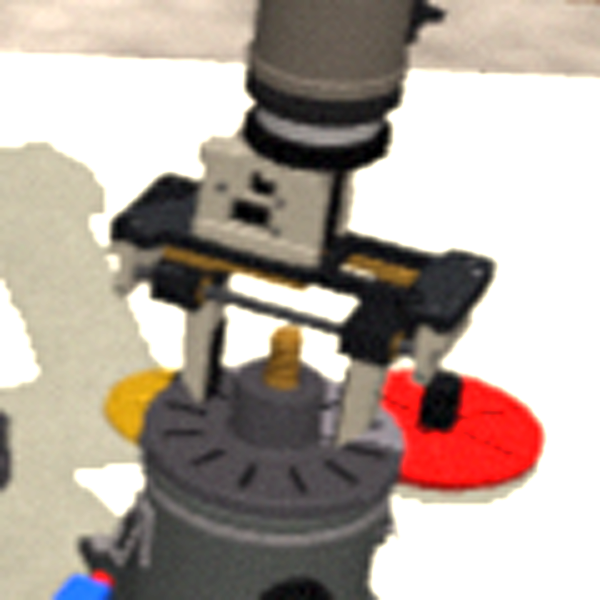

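View pics/w20.png

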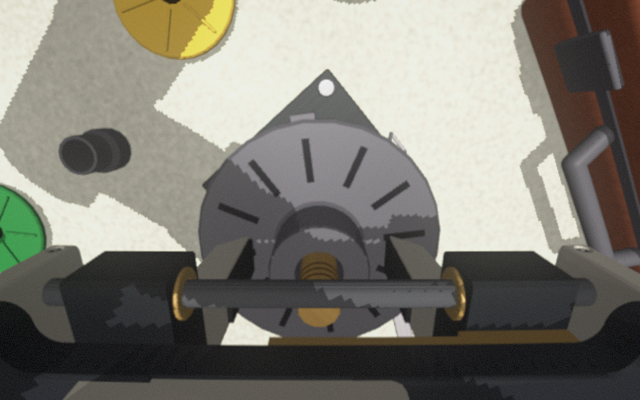

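Fingers straddle the collar, stem top clear of the body. Close.

>>> send_rows --series '[[[0,0,0,0,0],[0,0,0,0,0],[0,0,0,0,0],[0,0,0,0,0],[0,0,0,0,0],[0,0,0,0,0],[0,0,0,0,0]]]'

```text
clock: 32.88
tool_pos: [500.6, 302.2, 103.0]
eef_rot: [[0.45, 0.0, -0.893], [0.893, 0.0, 0.45], [0.0, -1.0, -0.0]]
force: [-0.8, -0.5, 2.9]
width: 49.7
```

>>> send_rows --series '[[[0,0,-0.3,0,0],[0,0,-0.8,0,0],[0,0,-1.4,0,0],[0,0,-2,0,0],[0,0,-2,0,0]]]'

```text
clock: 33.5
tool_pos: [500.9, 302.3, 123.6]
eef_rot: [[0.45, 0.001, -0.893], [0.893, 0.001, 0.45], [0.001, -1.0, -0.001]]
force: [0.2, -1.2, -2.0]
width: 50.1
```

Run:
```python
from h import *
s=get_state();print(s['clock'],s['tool_pos'],s['width'],s['force'],s['moment'])
c2,im2,h2=snap('scene')
a=cv2.resize(im2[100:220,370:490],None,fx=5,fy=5,interpolation=cv2.INTER_CUBIC)
cv2.imwrite('pics/s21.png',cv2.cvtColor(np.clip(a*1.8,0,255).astype(np.uint8),cv2.COLOR_RGB2BGR))
```

```text
33.5 [500.89218876 302.2958263  123.58998123] 50.05876990033364 [ 0.18791517 -1.21881915 -1.95842096] [ 0.00697124 -0.05829932 -0.01143943]
```

View pics/s21.png

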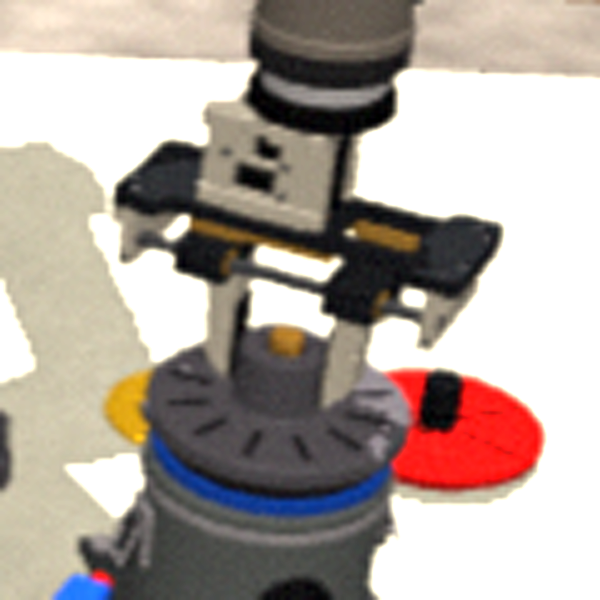

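>>> send_rows --series '[[[0,0,-0.8,0,0],[0,0,-2,0,0],[0,0,-3.5,0,0],[0,0,-5,0,0],[0,0,-6.5,0,0],[0,0,-8,0,0],[0,0,-9,0,0],[0,0,-9.5,0,0],[0,0,-9.5,0,0],[0,0,-9.5,0,0],[0,0,-9.5,0,0]]]'

```text
clock: 34.92
tool_pos: [500.3, 302.0, 217.3]
eef_rot: [[0.45, -0.001, -0.893], [0.893, -0.0, 0.45], [-0.001, -1.0, 0.001]]
force: [0.8, -0.9, -1.7]
width: 49.7
```

Run:
```python
from h import *
s=get_state();print(s['clock'],s['tool_pos'],s['width'],s['force'],s['moment'])
c2,im2,h2=snap('scene','s22f.png')
a=cv2.resize(im2[70:220,350:500],None,fx=4,fy=4,interpolation=cv2.INTER_CUBIC)
cv2.imwrite('pics/s22.png',cv2.cvtColor(np.clip(a*1.8,0,255).astype(np.uint8),cv2.COLOR_RGB2BGR))
snap('wrist','w22.png');snap('top','t22.png')
```

```text
34.925 [500.26731404 302.01295711 217.30007561] 49.68776502093866 [ 0.75366871 -0.85301018 -1.72106024] [-0.00198804 -0.00020207  0.0317606 ]
```

View pics/s22.png

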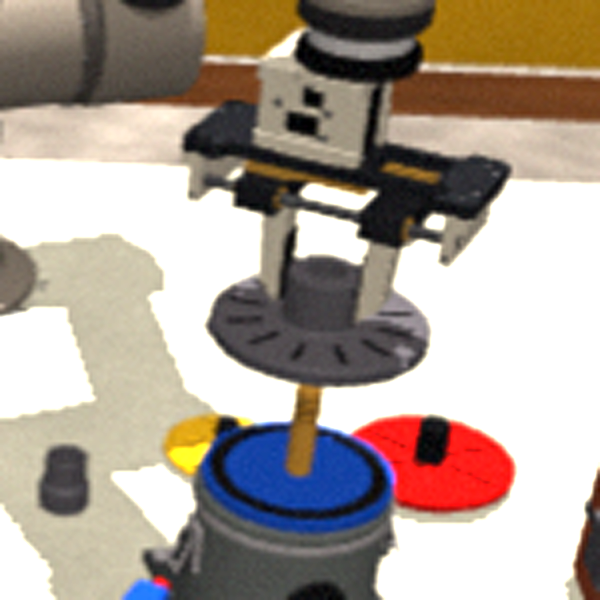

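View pics/t22.png

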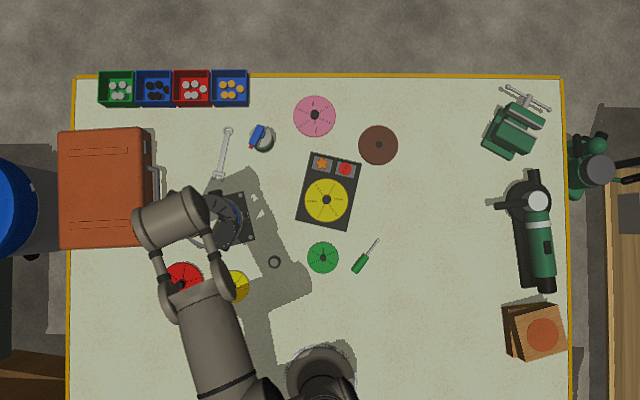

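View pics/s22f.png

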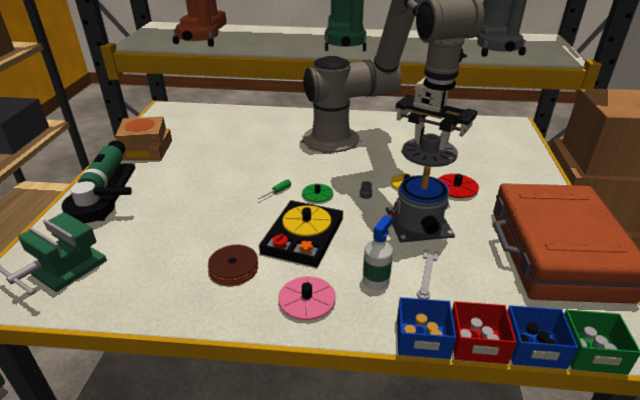

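Run:
```python
from bench import *
print(finish_job()); print(get_state()['clock'])
```

```text
the job is handed in; nothing more can be done
None
the job is handed in; nothing more can be done
```

The job is handed in at about 35 s on the robot clock. The cap is seated in the recess, the filter plate is on the pot rim, and the arm is holding the cover above the stem.

- **Transit cap:** it touched down at the expected height. Measured afterwards, it was within about 2 mm of the recess centre.
- **Filter plate:** I carried the pair over by the stem. It touched down within about 0.1 mm of the expected height. The stem then measured about 0.7 mm from the pot's axis, and the plate looked flat.
- **Cover:** I lifted it by the collar, and it came off alone, with about 2 N on the wrist. It was raised 114 mm, so its skirt is about 40 mm above the stem top, and it looks level in the last pictures. The plate stayed seated.

**What failed or disagreed**
- **First grasps:** two grasps of the knob closed on nothing. The real fingertips end about 34 mm behind the reported TCP. I found this by touching the knob top with the fingers shut, which pushed on it with about 17 N. After I corrected for it, every contact height agreed. The cap did not move during those attempts.
- **Cameras:** the top and wrist cameras differed by a few mm in absolute position. Distances between objects mostly agreed to 1–2 mm, so I used those. One early top-camera reading of the pot rim and stem was about 11 mm off; measuring the bolt holes instead brought it into agreement.
- **Bystanders:** they all look unmoved in the last pictures, but I did not measure them.

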